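# Fetch the wheel bearing from behind the containers in the stock tray

### The arm

A 6-joint arm with a two-finger parallel gripper is mounted at the origin on the work surface. World frame = base frame: x ahead of the robot, y to its left, z up, the work surface at z = 0. Lengths are in m, angles in degrees, forces in N, time in s.
With the tool pointing down it reaches from about 0.325 to 0.75 m from the base axis. Payload 7.6 kg.
Tool frame: the origin (TCP) lies on the centre line of the jaws, within the pads' length; the fingertips stand 22 mm ahead of it and the grasp point (between the pads) lies 3 mm ahead of it; z points along the fingers, y is the direction in which the jaws open and shut (so a half turn about z gives the same grasp; the last joint's range is limited). The gripper opens to 85 mm and grips with 20 to 120 N. Pads are 22 mm wide; open, the fingers measure 114 mm over their backs; the gripper's body (76 mm by 85 mm) begins 54 mm behind the grasp point. The pads swing forward as they close: fully open they stand 13 mm farther back than shut.
Start: joints at [72.519, 2.991, 80.254, -0, 96.75, -4.028], TCP at [0.122, 0.511, 0.253] pointing down, gripper open.
Joint ranges: [-166.34, 166.34], [-52.06, 124.39], [6.96, 135.62], [-60.46, 240.46], [14.63, 156.25], [-167.68, 167.68]. Speed limits (degrees/s): [147.25, 147.25, 172.46, 180, 180, 180].

### API

Orientations are given as [roll, pitch, yaw] about the fixed x, y, z axes, in that order (R = Rz(yaw) Ry(pitch) Rx(roll)).
In Python, from cell import r gives the robot as it stands.
- The arm moves only by the shell command python3 -m handwheel 'ROWS' [FORCE]. ROWS is text: rows parted by semicolons, each of 5 numbers parted by spaces: the finger opening in m, from 0 to 0.0854, then the shift along the tool's x, y, z in m, then the turn about the tool's z in degrees. A call has 1 to 20 rows; each row is the pose to reach, as a shift and turn from the pose measured when the call began, along the tool's axes at that moment; what a row does not reach only later rows make up. A row lasts 1/8 s, in which the tool goes at most 62.5 mm and 10.7 degrees, less where a joint would pass 70% of its speed; a pose out of reach is approached as far as the arm can. A call with a gripper value outside its range is refused whole. The fingers move at their own pace and stop on an object; FORCE is the grip in N (left out, the last holds). Time passes only in rows, so rows that repeat a pose let the fingers close. It gives the time, the measured TCP pose, the force and the opening at its end, in the units of the state.
- r.read_state(): the state, without advancing time (a new reading comes with each control period).
- r.capture(name): name is "scene" or "top" or "wrist"; returns a dict with "img" (420x560x3 uint8, red, green, blue), "range_z" (420x560 float32, m along the optical axis (not along the pixel's ray), 0 where there is no reading), "fx", "fy", "cx", "cy" (pixels), "dist" ([k1, k2, p1, p2, k3] as OpenCV has them; the pictures are not rectified), "extrinsics" (4x4, takes a point from camera to world coordinates); the wrist camera has in their place "hand_eye" (4x4, takes a point from camera to tool coordinates, whose origin is the TCP and whose axes are the flange's). Camera axes: x right, y down, z forward; pixel columns grow to the right and rows downward; lengths in m; the calibration is good to about 2 mm. A picture is of the moment at which its call begins: read the wrist's pose just before it.
- r.close_job(): hands the job in, once; it reports no verdict.
Trained networks look in a picture, given as the dict that the camera call returned (one of the last four; its "shot" number tells which), for a name from the list of things; names that differ only in an ending like _2 or _b are one class to them, and where a whole thing is asked for, a point or a joint stands for the part that bears it (a point fixed in the world has none). Each returns a list of dicts, best first, with "score" (0 to 1); they miss things now and then, are a little off and sometimes report something else, mostly with a low value. They report only what shows in the picture. A call takes as long as a camera call.
- r.silhouettes(label, picture): "pixels" (420x560 bool, what is visible of it) and "rect" ([left, top, right, bottom] as shares, 0 to 1, of the picture: columns of its width, rows of its height, round what is visible of it).
- r.landmark_of(label, picture): "position" ([column, row] as shares, 0 to 1, of the picture: columns of its width, rows of its height: a listed point, or the origin of a listed thing).
The state is a dict: "clock": time; "qpos": joint angles; "qd": joint speeds; "tau": joint torques, N m; "ee_pos": TCP position; "orientation": TCP orientation; "force": force on the tool from outside, world axes, zero at the start; "moment": the same for the moment, N m; "gripper_width": finger opening in m.
Only numpy, scipy, OpenCV 4.12 (cv2) and the standard library are available. Lean on these libraries where they do the work, as an engineer would, in place of code of your own. Each camera call takes 0.05 s, during which the arm holds its last target.

### The job

The wheel bearing for the hub kit lies at the back of the green stock tray, behind a row of three containers. First clear the spray can, the oil bottle and the paste tin out to stand on the black rubber mat, then lift the bearing out and lay it flat on its empty yellow outline (the largest of the three) in the blue kit tray while the containers wait on the mat, and then put each container back upright on the very spot where it stood at the start. Set everything down gently, keep the containers upright, and leave the oil filter and the carton in the stock tray where they are.

Things in the scene. Friction and masses are not known exactly. Their poses are not given: they have to be found in the camera images.
- spray_mid (a point): Spray can, loose, 0.22 kg: white tin with blue bands and a red cap, upright, 150 mm high; round body 53 mm in diameter up to 115 mm above its foot, then a dome and a 45 mm wide cap. This point is its centre, 75 mm above its foot; z up. Grip the body high up, so that the hand clears the cap. The order of the containers in the row varies.
- oil_mid (a point): Oil bottle, loose, 0.22 kg: yellow plastic with a white label and a black nozzle cap, upright, 138 mm high; round body 56 mm in diameter up to 100 mm above its foot, then a shoulder and the narrow nozzle. This point is its centre, 69 mm above its foot; z up. Grip the body just below the shoulder, so that the hand clears the nozzle.
- paste_mid (a point): Paste tin, loose, 0.35 kg: copper-coloured tin with a white and orange label and a ribbed grey screw lid, upright, 124 mm high; round body 57 mm in diameter up to 100 mm above its foot, lid 53 mm in diameter. This point is its centre, 62 mm above its foot; z up. Grip it high up, so that the hand clears the lid.
- bearing_mid (a point): Wheel bearing, loose, 0.3 kg: steel ring with red seals, lying flat, 62 mm outside diameter, 30 mm bore, 24 mm thick. This point is its centre, 12 mm above its underside; z axis is the ring's axis. It lies at the back of the stock tray behind the middle of the row, about 10 mm behind the containers.
- rack: Green steel stock tray, fixed, 190 mm deep (its x, away from the robot), 320 mm wide (its y), open in front and on top. Origin: middle of its underside. Its floor is 4 mm above the bench; walls 60 mm high at the back and rear sides, 30 mm at the front sides. The containers stand in a row across its front half, 82 mm apart between centres; bearing, filter and carton are behind them.
- mat: Black ribbed rubber mat, fixed, on one side of the stock tray (left or right): 270 mm along its x, 150 mm along its y, 4 mm thick. Origin: middle of its underside. The side area where the containers wait; a container counts as on it when its centre is over the mat.
- outline (a point): Centre of the empty yellow ring (75 mm wide) on the black foam of the fixed blue kit tray, at foam height, 6 mm above the bench; axes of the tray. The tray is 250 mm (x) by 160 mm (y), rim 14 mm high; this point lies 55 mm from its middle towards -x. A lip seal and a hub nut lie on their own outlines at x +115, y +-37 mm from here. The tray is on the other side of the stock tray from the mat.
- filter_mid (a point): Oil filter, loose, not to be disturbed: black can with a white band, fluted dome up, 66 mm in diameter, 66 mm high (71 with the small hexagon on top). This point is 33 mm above its foot. It stands in one back corner of the stock tray.
- carton_mid (a point): Small cardboard carton with a blue band, loose, not to be disturbed: 56 x 62 x 50 mm high. This point is its centre. It stands in the other back corner of the stock tray.

How it is judged:
By the outcome, as a careful person would: the job done as asked, in the order asked, and still so for the second after the job is handed in, with the robot touching nothing.
It also fails if it takes over 144 s, if anything falls off the work surface, if the arm or the gripper's body presses on something with over 40 N, if the wrist force passes 120 N, or if a joint passes its speed limit or range.

## Working session

There is one attempt and no reset: what is moved stays moved. The work goes in short steps, Python scripts to look and compute and a shell command to move; the robot and the scene stay as the last step left them, time stands still between calls to the robot, and variables do not carry over. Pictures are saved under pics/ and viewed, and the job is handed in when it is done.

```bash
ls; mkdir -p pics
python3 - <<'E'
from cell import r
import cv2
s=r.read_state(); print(s)
for n in ["scene","top"]:
    p=r.capture(n); cv2.imwrite(f"pics/{n}0.png",p["img"][:,:,::-1])
    print(n,p["fx"],p["fy"],p["cx"],p["cy"],p["dist"],p["extrinsics"])
E
```

```text
pics
{'clock': 0.0, 'qpos': array([ 7.25197750e+01,  3.02680100e+00,  8.03153234e+01, -1.40184978e-03,
        9.67489362e+01, -4.02908878e+00]), 'qd': array([-1.20617736e-01, -7.69988570e-02,  2.52486933e-03, -5.04792098e-02,
        3.77708994e-02, -7.06661109e-05]), 'tau': array([ 7.87578847e-04, -3.81666648e+01, -3.60188162e+01,  1.60761090e-06,
        6.03922716e-03, -4.12330394e-05]), 'ee_pos': array([0.12203465, 0.51033566, 0.25245591]), 'orientation': array([-1.79909067e+02, -5.00922701e-03,  1.66548696e+02]), 'force': array([ 0.30226063, -0.44879734,  1.09394188]), 'moment': array([ 0.04668519, -0.01250661,  0.02314274]), 'gripper_width': 0.08516022433235244}
scene 498.9608876403807 498.9608876403807 284.84878447286866 212.55338780030283 [-0.15478139  0.          0.          0.          0.        ] [[-0.57379266  0.69617013 -0.43140369  1.00237057]
 [ 0.81892801  0.48068131 -0.31353211  0.31243396]
 [-0.010904   -0.53319099 -0.84592462  0.96917776]
 [ 0.          0.          0.          1.        ]]
top 420.34497155659733 420.34497155659733 281.43661300274476 208.12016777475665 [-0.13032078  0.          0.          0.          0.        ] [[-0.02505498 -0.99386054  0.10776582  0.47296694]
 [-0.99960966  0.02623994  0.00959153  0.01022316]
 [-0.01236041 -0.10748344 -0.99413004  0.89180545]
 [ 0.          0.          0.          1.        ]]
```

View pics/scene0.png

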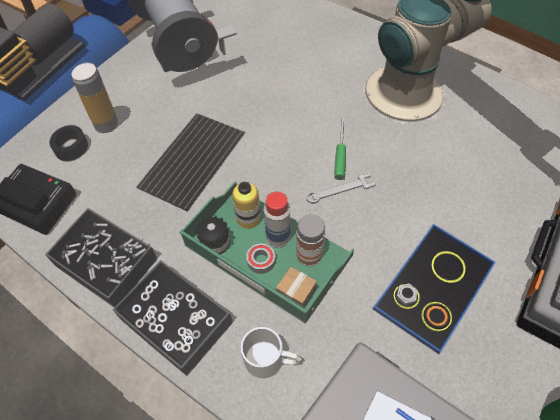

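View pics/top0.png

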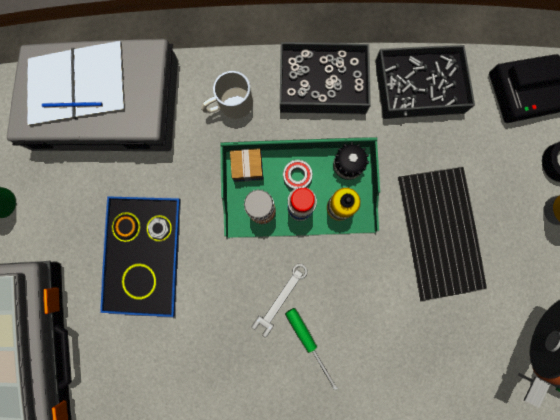

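The top view has the robot below the picture. The mat is on the right (−y) around (442,233), and the kit tray on the left (+y) with its empty ring at (139,281). From left to right the row is paste (259,207), spray (302,201) and oil (345,203). The bearing is at (298,174).

```bash
cat > h.py <<'E'
import numpy as np, cv2
from cell import r
def K(p): return np.array([[p["fx"],0,p["cx"]],[0,p["fy"],p["cy"]],[0,0,1.]])
def ray(p,uv,E=None):
    E=p["extrinsics"] if E is None else E
    n=cv2.undistortPoints(np.array([[uv]],float),K(p),np.array(p["dist"],float))[0,0]
    d=E[:3,:3]@np.array([n[0],n[1],1.]); return E[:3,3],d
def atz(p,uv,z,E=None):
    o,d=ray(p,uv,E); return o+d*(z-o[2])/d[2]
def cloud(p,E=None):
    E=p["extrinsics"] if E is None else E
    h,w=p["range_z"].shape
    u,v=np.meshgrid(np.arange(w),np.arange(h))
    n=cv2.undistortPoints(np.stack([u,v],-1).reshape(-1,1,2).astype(float),K(p),np.array(p["dist"],float)).reshape(h,w,2)
    z=p["range_z"]; P=np.stack([n[...,0]*z,n[...,1]*z,z],-1)
    return P@E[:3,:3].T+E[:3,3]
def wristE(p,s):
    from scipy.spatial.transform import Rotation as R
    T=np.eye(4); T[:3,:3]=R.from_euler('xyz',s["orientation"],degrees=True).as_matrix(); T[:3,3]=s["ee_pos"]
    return T@p["hand_eye"]
def lm(p,name,z,E=None):
    L=r.landmark_of(name,p)
    if not L: return None
    u=np.array(L[0]["position"])*[560,420]
    return L[0]["score"],u.round(1),atz(p,u,z,E).round(4)
def circ(pts):
    A=np.c_[2*pts,np.ones(len(pts))]; x=np.linalg.lstsq(A,(pts**2).sum(1),rcond=None)[0]
    return x[:2],np.sqrt(x[2]+x[:2]@x[:2])
E
python3 - <<'E'
from h import *
Z=dict(spray_mid=.079,oil_mid=.073,paste_mid=.066,bearing_mid=.016,rack=0,mat=0,outline=.006,filter_mid=.037,carton_mid=.029)
H=dict(spray_mid=.154,oil_mid=.142,paste_mid=.128,bearing_mid=.028,filter_mid=.075,carton_mid=.054,rack=.06,mat=.004)
for n in ["top","scene"]:
    p=r.capture(n); C=cloud(p)
    for k,z in Z.items():
        print(n,k,lm(p,k,z))
        if k=='outline': continue
        m=r.silhouettes(k,p)
        if m:
            P=C[m[0]["pixels"]&(p["range_z"]>0)]
            print("   sil",m[0]["score"],"med",np.median(P,0).round(4),"2/98",np.percentile(P,[2,98],axis=0).round(4).tolist())
            if k in H:
                Q=P[abs(P[:,2]-H[k])<.006]
                if len(Q)>8: print("   toppts",len(Q),Q.mean(0).round(4),((Q.min(0)+Q.max(0))/2).round(4),np.ptp(Q,axis=0).round(4))
E
```

```text
top spray_mid (0.82, array([303.3, 204.9]), array([ 0.5662, -0.0246,  0.079 ]))
   sil 0.59 med [ 0.5613 -0.0189  0.1513] 2/98 [[0.5423, -0.0466, 0.0047], [0.588, 0.0036, 0.1555]]
   toppts 448 [ 0.5678 -0.0201  0.153 ] [ 0.5678 -0.0205  0.1524] [0.0414 0.0412 0.0087]
top oil_mid (0.93, array([345.9, 202. ]), array([ 0.5704, -0.1088,  0.073 ]))
   sil 0.86 med [ 0.5621 -0.0973  0.1136] 2/98 [[0.5394, -0.1277, 0.0221], [0.5891, -0.0762, 0.1401]]
   toppts 30 [ 0.5668 -0.1034  0.1403] [ 0.5672 -0.1034  0.1399] [0.0097 0.0106 0.0069]
top paste_mid (0.58, array([441.4, 231.5]), array([ 0.5072, -0.2996,  0.066 ]))
   sil 0.82 med [0.5607 0.0585 0.1264] 2/98 [[0.5374, 0.0332, 0.0022], [0.589, 0.0985, 0.1297]]
   toppts 650 [0.5647 0.06   0.127 ] [0.565  0.0606 0.1269] [0.0519 0.0519 0.0094]
top bearing_mid (0.84, array([299.1, 174. ]), array([ 0.6395, -0.0205,  0.016 ]))
   sil 0.72 med [ 0.6368 -0.0152  0.0266] 2/98 [[0.6094, -0.0445, 0.0049], [0.6633, 0.0116, 0.0299]]
   toppts 498 [ 0.637  -0.0165  0.0267] [ 0.6364 -0.0167  0.0265] [0.058  0.0608 0.0088]
top rack (0.56, array([296.5, 19
[... 2377 characters left out ...]

   toppts 5176 [ 0.5174 -0.3239  0.0037] [ 0.5098 -0.3291  0.0041] [0.2874 0.1875 0.0119]
scene outline (0.91, array([448.4, 266.3]), array([0.4225, 0.3261, 0.006 ]))
scene filter_mid (0.97, array([213.2, 237.2]), array([ 0.6661, -0.124 ,  0.037 ]))
   sil 0.76 med [ 0.6677 -0.116   0.0652] 2/98 [[0.6294, -0.1605, 0.0056], [0.6936, -0.0938, 0.075]]
   toppts 187 [ 0.6622 -0.1268  0.0712] [ 0.6649 -0.1261  0.0737] [0.0543 0.0491 0.0093]
scene carton_mid (0.92, array([294.6, 291.3]), array([0.6666, 0.0889, 0.029 ]))
   sil 0.75 med [0.6629 0.0914 0.0526] 2/98 [[0.6132, 0.0524, 0.0023], [0.6972, 0.1199, 0.0594]]
   toppts 836 [0.6627 0.0885 0.0531] [0.6642 0.0889 0.0536] [0.0657 0.0665 0.0112]
```

Run:
```python
from h import *
s=r.read_state(); p=r.capture("wrist"); print(p["hand_eye"].round(3),p["fx"])
cv2.imwrite("pics/w0.png",p["img"][:,:,::-1])
for n in ["top","scene"]:
    p=r.capture(n); C=cloud(p)
    m=r.silhouettes("mat",p)[0]["pixels"]
    c=cv2.convexHull(np.argwhere(m)[:,::-1].astype(np.int32)).reshape(-1,2)
    q=np.array([atz(p,u,.004)[:2] for u in c],np.float32)*1000
    print(n,"mat",cv2.minAreaRect(q))
    # outline ring: yellow pixels near tray
    hsv=cv2.cvtColor(p["img"],cv2.COLOR_RGB2HSV); y=cv2.inRange(hsv,(22,120,120),(36,255,255))>0
    P=C; L=lm(p,"outline",.006)[2]
    yy=np.argwhere(y)[:,::-1]; W=np.array([atz(p,u,.006)[:2] for u in yy])
    k=np.linalg.norm(W-L[:2],axis=1)<.06; print("ring",k.sum(),circ(W[k]))
    # rack: floor/wall hull
    W=C[(C[...,2]>.045)&(C[...,2]<.066)&(C[...,0]>.5)&(C[...,0]<.73)&(abs(C[...,1])<.2)]
    print("rack back wall x", [ (a,np.percentile(W[(W[:,1]>a)&(W[:,1]<a+.03)&(W[:,0]>.69)][:,0],[10,50,90]).round(4)) for a in (-.16,-.05,.04) ])
```

```text
[[ 0.001 -0.946 -0.326  0.083]
 [ 1.     0.001 -0.     0.   ]
 [ 0.    -0.326  0.946 -0.12 ]
 [ 0.     0.     0.     1.   ]] 371.813788435054
top mat ((508.1822204589844, -325.42657470703125), (271.3338623046875, 152.1557159423828), 7.571077823638916)
ring 247 (array([0.42085616, 0.32722559]), np.float64(0.03532417093932304))
rack back wall x [(-0.16, array([0.6972, 0.6995, 0.7039])), (-0.05, array([0.696 , 0.698 , 0.7022])), (0.04, array([0.6949, 0.6968, 0.7008]))]
scene mat ((634.7813110351562, -23.92348861694336), (70.69126892089844, 60.97937774658203), 35.65087890625)
ring 215 (array([0.42279998, 0.32559987]), np.float64(0.03519656569078277))
rack back wall x [(-0.16, array([0.692 , 0.7036, 0.7063])), (-0.05, array([0.6998, 0.7033, 0.7051])), (0.04, array([0.6991, 0.7032, 0.7051]))]
```

View pics/w0.png

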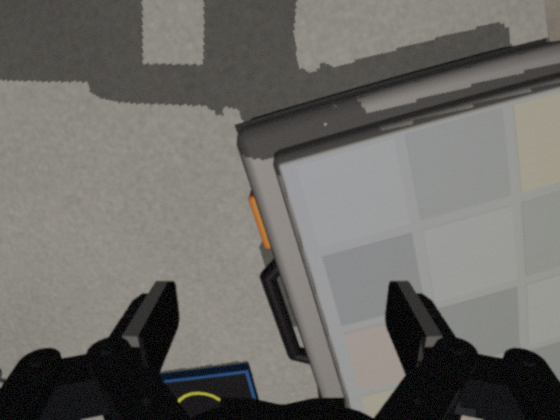

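```bash
python3 -m handwheel '0.085 -0.014 -0.010 -0.02 2; 0.085 -0.042 -0.031 -0.04 7; 0.085 -0.076 -0.056 -0.05 13; 0.085 -0.112 -0.082 -0.05 18; 0.085 -0.149 -0.110 -0.05 24; 0.085 -0.186 -0.137 -0.05 29; 0.085 -0.224 -0.164 -0.05 35; 0.085 -0.261 -0.192 -0.05 40; 0.085 -0.298 -0.219 -0.05 46; 0.085 -0.335 -0.247 -0.05 51; 0.085 -0.373 -0.274 -0.05 57; 0.085 -0.41 -0.301 -0.05 62; 0.085 -0.447 -0.329 -0.05 67; 0.085 -0.484 -0.356 -0.05 71; 0.085 -0.515 -0.379 -0.05 74; 0.085 -0.54 -0.397 -0.05 76; 0.085 -0.555 -0.408 -0.05 76.5; 0.085 -0.559 -0.411 -0.05 76.5; 0.085 -0.559 -0.411 -0.05 76.5' 40
python3 - <<'E'
from h import *
H=dict(spray_mid=.154,oil_mid=.142,paste_mid=.128,bearing_mid=.028,filter_mid=.075)
Z=dict(spray_mid=.079,oil_mid=.073,paste_mid=.066,bearing_mid=.016)
s=r.read_state(); p=r.capture("wrist"); E=wristE(p,s); C=cloud(p,E)
cv2.imwrite("pics/w1.png",p["img"][:,:,::-1]); print(s["ee_pos"],s["orientation"],s["clock"])
for k in H:
    if k in Z: print(k,lm(p,k,Z[k],E))
    m=r.silhouettes(k,p)
    if m:
        P=C[m[0]["pixels"]&(p["range_z"]>0)]; Q=P[abs(P[:,2]-H[k])<.006]
        if len(Q)>8: print(k,m[0]["score"],len(Q),Q.mean(0).round(4),((Q.min(0)+Q.max(0))/2).round(4),np.ptp(Q,axis=0).round(4))
E
```

```text
clock: 4.62
ee_pos: [0.57, -0.0189, 0.3032]
orientation: [-180.0, -0.0, 90.1]
force: [1.0, -0.3, -0.0]
gripper_width: 0.085
[ 0.57004174 -0.01891537  0.30320682] [-1.79986453e+02 -1.57468661e-02  9.00596936e+01] 4.625
spray_mid (0.16, array([315.2, 156.1]), array([ 0.6027, -0.0021,  0.079 ]))
spray_mid 0.91 2298 [ 0.5715 -0.018   0.1531] [ 0.5716 -0.0188  0.1519] [0.0416 0.0408 0.0078]
oil_mid (0.94, array([279.6, 251.9]), array([ 0.5692, -0.104 ,  0.073 ]))
oil_mid 0.87 134 [ 0.5704 -0.1016  0.1399] [ 0.5705 -0.1021  0.1399] [0.0115 0.0105 0.0077]
paste_mid (0.35, array([357.4, 255.4]), array([ 0.6524, -0.1115,  0.066 ]))
paste_mid 0.7 3758 [0.5686 0.061  0.1273] [0.5687 0.0603 0.1263] [0.0538 0.0544 0.0084]
bearing_mid (0.6, array([342.8, 155.3]), array([ 0.6389, -0.0134,  0.016 ]))
bearing_mid 0.59 1943 [ 0.6404 -0.015   0.0269] [ 0.6405 -0.0157  0.0259] [0.0622 0.0608 0.0073]
filter_mid 0.86 505 [ 0.6614 -0.1245  0.0711] [ 0.6626 -0.1249  0.0725] [0.0446 0.0446 0.007 ]
```

View pics/w1.png

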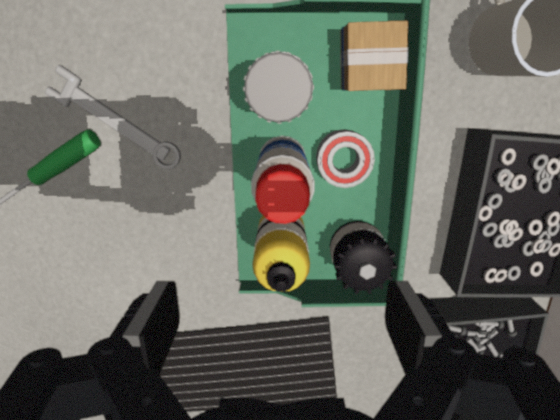

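The wrist view agrees with the two fixed cameras to about 2 mm. From the top of the picture down, the paste lid is at (278,87), the red spray cap at (283,190) and the oil nozzle at (281,275), with the bearing at (345,158). I'll take the oil bottle first.

```bash
python3 -m handwheel '0.070 -0.03 0 0 0; 0.070 -0.065 0 0.01 0; 0.070 -0.084 0 0.03 0; 0.070 -0.084 0 0.06 0; 0.070 -0.084 0 0.09 0; 0.070 -0.084 0 0.12 0; 0.070 -0.084 0 0.15 0; 0.070 -0.084 0 0.175 0; 0.070 -0.084 0 0.192 0; 0.070 -0.084 0 0.202 0; 0.070 -0.084 0 0.206 0; 0.070 -0.084 0 0.206 0'
python3 - <<'E'
from h import *
s=r.read_state(); p=r.capture("wrist"); cv2.imwrite("pics/w2.png",p["img"][:,:,::-1]); p=r.capture("scene"); cv2.imwrite("pics/s2.png",p["img"][:,:,::-1]);print(s["ee_pos"],s["force"])
E
```

```text
clock: 6.62
ee_pos: [0.5705, -0.1031, 0.0979]
orientation: [179.9, 0.0, 90.1]
force: [0.5, 0.2, 0.1]
gripper_width: 0.0702
[ 0.5704804  -0.10308001  0.09785184] [0.52123316 0.21527471 0.09134356]
```

View pics/w2.png

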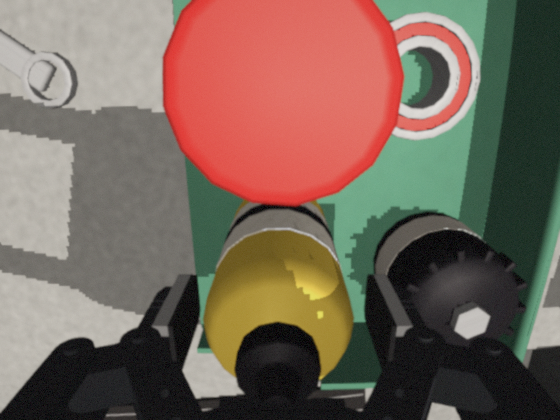

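View pics/s2.png

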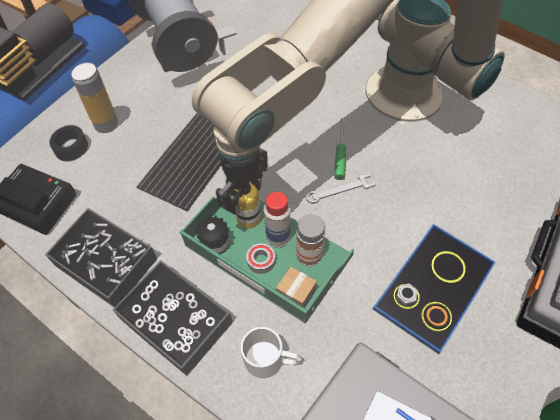

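Both fingers straddle the oil bottle (body 207–350 px between pads at about 198 and 366) and stay clear of the filter. Closing.

```bash
python3 -m handwheel '0.062 0 0 0 0; 0.057 0 0 0 0; 0.05 0 0 0 0; 0.05 0 0 0 0; 0.05 0 0 0 0; 0.05 0 0 0 0; 0.05 0 0 0 0' 35
python3 - <<'E'
from h import *
s=r.read_state();print(s["ee_pos"],s["force"],s["gripper_width"])
p=r.capture("wrist"); cv2.imwrite("pics/w3.png",p["img"][:,:,::-1])
E
```

```text
clock: 7.6
ee_pos: [0.5707, -0.1032, 0.099]
orientation: [179.9, 0.0, 90.1]
force: [-2.6, 0.6, 5.0]
gripper_width: 0.055
[ 0.57074639 -0.10321211  0.09899621] [-2.60394229  0.64407456  4.95095956] 0.055000601454771654
```

View pics/w3.png

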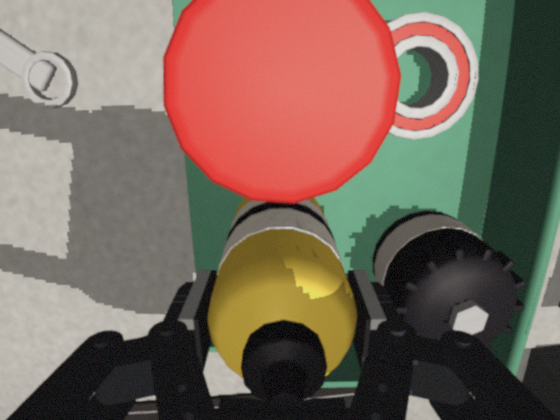

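```bash
python3 -m handwheel '0.05 0 0 -0.003 0; 0.05 0 0 -0.012 0; 0.05 0 0 -0.028 0; 0.05 0 0 -0.048 0; 0.05 0 0 -0.07 0; 0.05 -0.004 0.001 -0.09 0; 0.05 -0.015 0.002 -0.103 0; 0.05 -0.033 0.005 -0.11 0; 0.05 -0.056 0.009 -0.11 0; 0.05 -0.082 0.013 -0.11 0; 0.05 -0.108 0.017 -0.11 0; 0.05 -0.134 0.021 -0.11 0; 0.05 -0.158 0.024 -0.11 0; 0.05 -0.179 0.027 -0.108 0; 0.05 -0.195 0.03 -0.1 0; 0.05 -0.205 0.031 -0.088 0; 0.05 -0.21 0.032 -0.074 0; 0.05 -0.21 0.032 -0.06 0; 0.05 -0.21 0.032 -0.05 0; 0.05 -0.21 0.032 -0.045 0'
python3 - <<'E'
from h import *
s=r.read_state();print(s["ee_pos"],s["force"],s["gripper_width"])
p=r.capture("scene"); cv2.imwrite("pics/s4.png",p["img"][:,:,::-1])
E
```

```text
clock: 10.15
ee_pos: [0.6028, -0.3125, 0.1434]
orientation: [179.9, 0.0, 90.1]
force: [0.5, -0.1, -1.5]
gripper_width: 0.0548
[ 0.6027976  -0.3125458   0.14335172] [ 0.50501529 -0.13538671 -1.54341956] 0.054833563579711746
```

View pics/s4.png

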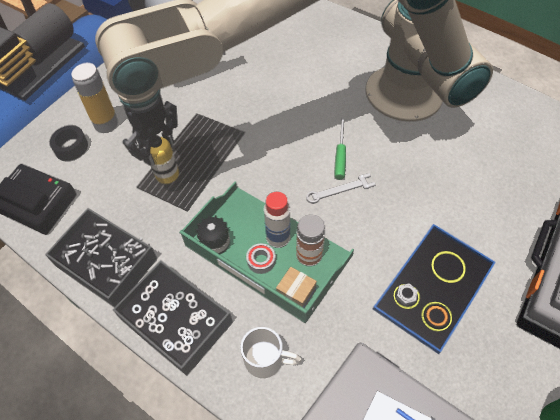

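The oil bottle hangs upright over the far end of the mat, at about (163,165). Lowering it slowly.

```bash
python3 -m handwheel '0.05 0 0 0.012 0; 0.05 0 0 0.024 0; 0.05 0 0 0.033 0; 0.05 0 0 0.038 0; 0.05 0 0 0.041 0; 0.05 0 0 0.0425 0; 0.05 0 0 0.0435 0; 0.05 0 0 0.0440 0; 0.05 0 0 0.0440 0'
```

```text
clock: 11.32
ee_pos: [0.6028, -0.3126, 0.0992]
orientation: [179.9, 0.0, 90.1]
force: [-0.2, -0.9, -2.2]
gripper_width: 0.055
```

```bash
python3 -m handwheel '0.05 0 0 0.0006 0; 0.05 0 0 0.0012 0; 0.05 0 0 0.0012 0'
```

```text
clock: 11.7
ee_pos: [0.6029, -0.3128, 0.0991]
orientation: [179.9, 0.0, 90.1]
force: [-3.4, 0.8, 5.1]
gripper_width: 0.0551
```

```bash
python3 -m handwheel '0.056 0 0 0 0; 0.060 0 0 0 0; 0.066 0 0 0 0; 0.070 0 0 0 0; 0.070 0 0 -0.002 0; 0.070 0 0 -0.008 0; 0.070 0 0 -0.022 0; 0.070 0 0 -0.045 0; 0.070 0 0 -0.075 0; 0.070 0 0 -0.110 0; 0.070 0 0 -0.130 0'
python3 - <<'E'
from h import *
s=r.read_state();print(s["ee_pos"],s["force"],s["gripper_width"])
p=r.capture("scene"); cv2.imwrite("pics/s5.png",p["img"][:,:,::-1]); C=cloud(p)
for k,h in dict(spray_mid=.154,oil_mid=.142,paste_mid=.128).items():
    m=r.silhouettes(k,p)
    if m:
        P=C[m[0]["pixels"]&(p["range_z"]>0)]; Q=P[abs(P[:,2]-h)<.006]
        if len(Q)>8: print(k,m[0]["score"],len(Q),Q.mean(0).round(4))
E
```

```text
clock: 13.08
ee_pos: [0.6031, -0.313, 0.2331]
orientation: [179.7, 0.2, 90.1]
force: [0.2, 0.0, 1.1]
gripper_width: 0.0698
[ 0.60308191 -0.31298714  0.23311114] [0.18268161 0.00523285 1.09221631] 0.0698295302396885
spray_mid 0.87 318 [ 0.5735 -0.0203  0.153 ]
oil_mid 0.83 22 [ 0.6032 -0.3124  0.1398]
paste_mid 0.66 505 [0.5703 0.0601 0.1273]
```

View pics/s5.png

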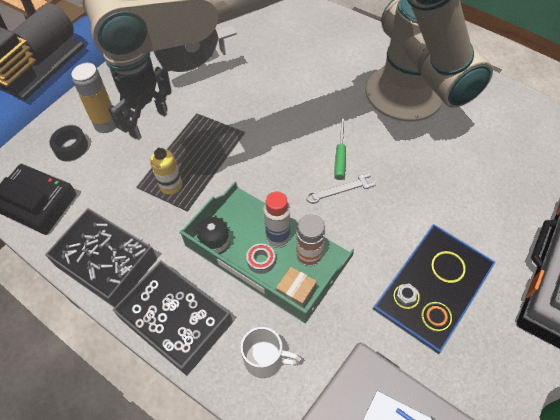

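The oil bottle stands upright on the mat at about (165,172). Next is the spray can.

```bash
python3 -m handwheel '0.070 0.015 -0.002 0 0; 0.070 0.05 -0.006 0 0; 0.070 0.1 -0.011 0 0; 0.070 0.155 -0.017 0 0; 0.070 0.205 -0.023 0 0; 0.070 0.25 -0.028 0 0; 0.070 0.28 -0.0316 0 0; 0.070 0.2925 -0.0326 0.01 0; 0.070 0.2925 -0.0326 0.03 0; 0.070 0.2925 -0.0326 0.055 0; 0.070 0.2925 -0.0326 0.08 0; 0.070 0.2925 -0.0326 0.1 0; 0.070 0.2925 -0.0326 0.113 0; 0.070 0.2925 -0.0326 0.12 0; 0.070 0.2925 -0.0326 0.123 0; 0.070 0.2925 -0.0326 0.123 0'
python3 - <<'E'
from h import *
s=r.read_state(); p=r.capture("wrist"); cv2.imwrite("pics/w6.png",p["img"][:,:,::-1]); print(s["ee_pos"],s["force"])
E
```

```text
clock: 15.28
ee_pos: [0.5701, -0.0205, 0.1063]
orientation: [179.8, 0.1, 90.1]
force: [0.4, -0.4, -0.6]
gripper_width: 0.07
[ 0.57014683 -0.02050847  0.10630295] [ 0.38611896 -0.37527122 -0.58916735]
```

View pics/w6.png

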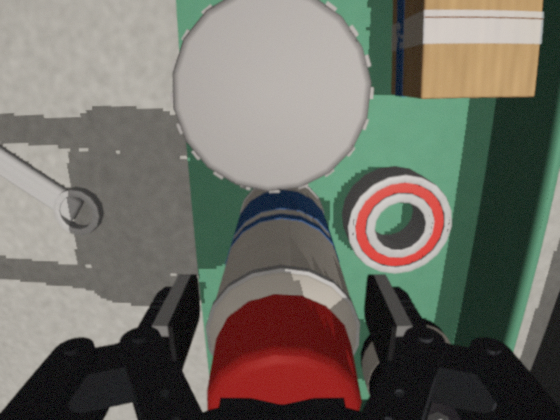

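The spray can is centred between the pads (about 212–357 px, pads at 198 and 366). I'll come up 4 mm to give the cap more clearance, then close.

```bash
python3 -m handwheel '0.070 0 0 -0.003 0; 0.070 0 0 -0.004 0; 0.062 0 0 -0.004 0; 0.055 0 0 -0.004 0; 0.048 0 0 -0.004 0; 0.048 0 0 -0.004 0; 0.048 0 0 -0.004 0; 0.048 0 0 -0.004 0; 0.048 0 0 -0.004 0' 35
python3 - <<'E'
from h import *
s=r.read_state(); p=r.capture("wrist"); cv2.imwrite("pics/w7.png",p["img"][:,:,::-1]); print(s["ee_pos"],s["force"])
E
```

```text
clock: 16.45
ee_pos: [0.5704, -0.0205, 0.1108]
orientation: [179.8, 0.1, 90.1]
force: [2.1, 0.7, 3.1]
gripper_width: 0.0518
[ 0.57042745 -0.0205064   0.11081887] [2.08782992 0.67545295 3.06886426]
```

View pics/w7.png

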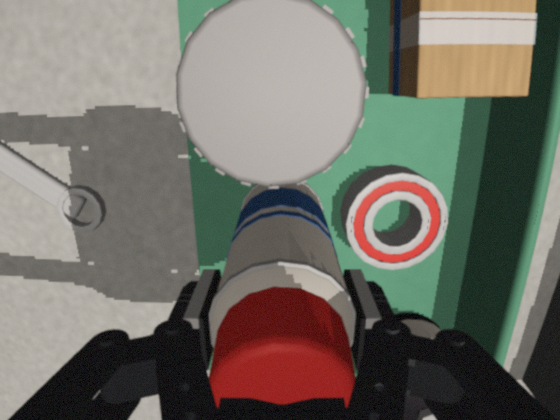

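```bash
python3 -m handwheel '0.048 0 0 -0.003 0; 0.048 0 0 -0.012 0; 0.048 0 0 -0.028 0; 0.048 0 0 -0.048 0; 0.048 0 -0.001 -0.07 0; 0.048 -0.006 -0.003 -0.09 0; 0.048 -0.02 -0.006 -0.103 0; 0.048 -0.045 -0.011 -0.11 0; 0.048 -0.076 -0.018 -0.11 0; 0.048 -0.11 -0.025 -0.11 0; 0.048 -0.144 -0.032 -0.11 0; 0.048 -0.178 -0.039 -0.11 0; 0.048 -0.212 -0.046 -0.11 0; 0.048 -0.244 -0.052 -0.108 0; 0.048 -0.272 -0.057 -0.1 0; 0.048 -0.292 -0.06 -0.088 0; 0.048 -0.302 -0.0615 -0.074 0; 0.048 -0.3055 -0.0615 -0.06 0; 0.048 -0.3055 -0.0615 -0.048 0; 0.048 -0.3055 -0.0615 -0.04 0'
python3 -m handwheel '0.048 0 0 0.005 0; 0.048 0 0 0.005 0'
python3 - <<'E'
from h import *
s=r.read_state();print(s["ee_pos"],s["force"],s["gripper_width"])
p=r.capture("scene"); cv2.imwrite("pics/s8.png",p["img"][:,:,::-1])
E
```

```text
clock: 19.0
ee_pos: [0.5093, -0.3252, 0.1499]
orientation: [179.8, 0.0, 90.1]
force: [0.7, 0.1, -1.8]
gripper_width: 0.0519
clock: 19.25
ee_pos: [0.5093, -0.3248, 0.1446]
orientation: [179.8, 0.0, 90.2]
force: [0.3, -0.3, -1.6]
gripper_width: 0.0519
[ 0.50934461 -0.32479942  0.14456932] [ 0.33885474 -0.2830375  -1.58239028] 0.051851703189032074
```

View pics/s8.png

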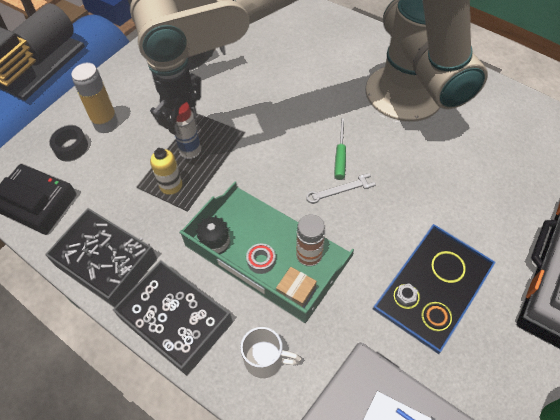

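The spray can hangs upright over the middle of the mat at (186,135), clear of the oil bottle.

```bash
python3 -m handwheel '0.048 0 0 0.010 0; 0.048 0 0 0.020 0; 0.048 0 0 0.027 0; 0.048 0 0 0.030 0; 0.048 0 0 0.0315 0; 0.048 0 0 0.0325 0; 0.048 0 0 0.033 0; 0.048 0 0 0.0335 0; 0.048 0 0 0.0335 0'
```

```text
clock: 20.42
ee_pos: [0.5096, -0.3251, 0.1116]
orientation: [179.8, 0.0, 90.2]
force: [-0.5, 0.7, -2.1]
gripper_width: 0.0518
```

```bash
python3 -m handwheel '0.048 0 0 0.0005 0; 0.048 0 0 0.0005 0'
```

```text
clock: 20.68
ee_pos: [0.5096, -0.325, 0.1111]
orientation: [179.8, 0.0, 90.2]
force: [-0.3, -0.0, -3.3]
gripper_width: 0.052
```

```bash
python3 -m handwheel '0.048 0 0 0.0006 0; 0.048 0 0 0.0006 0'
```

```text
clock: 20.92
ee_pos: [0.5097, -0.3251, 0.1109]
orientation: [179.8, 0.1, 90.2]
force: [-1.4, -0.0, -0.9]
gripper_width: 0.0518
```

```bash
python3 -m handwheel '0.048 0 0 0.0005 0; 0.048 0 0 0.0005 0; 0.053 0 0 0.0005 0; 0.057 0 0 0.0005 0; 0.063 0 0 0 0; 0.068 0 0 0 0; 0.068 0 0 -0.002 0; 0.068 0 0 -0.008 0; 0.068 0 0 -0.022 0; 0.068 0 0 -0.045 0; 0.068 0 0 -0.075 0; 0.068 0 0 -0.1 0; 0.068 0 0 -0.12 0; 0.068 0 0 -0.12 0'
python3 - <<'E'
from h import *
s=r.read_state();print(s["ee_pos"],s["force"],s["gripper_width"])
p=r.capture("scene"); cv2.imwrite("pics/s9.png",p["img"][:,:,::-1]); C=cloud(p)
for k,h in dict(spray_mid=.154,oil_mid=.142,paste_mid=.128).items():
    m=r.silhouettes(k,p)
    if m:
        P=C[m[0]["pixels"]&(p["range_z"]>0)]; Q=P[abs(P[:,2]-h)<.006]
        if len(Q)>8: print(k,m[0]["score"],len(Q),Q.mean(0).round(4))
E
```

```text
clock: 22.68
ee_pos: [0.5098, -0.3255, 0.2338]
orientation: [179.5, 0.2, 90.2]
force: [1.0, 1.0, 0.4]
gripper_width: 0.0683
[ 0.50983183 -0.32546257  0.23384511] [0.96526217 0.96216039 0.43193774] 0.06828283652636027
spray_mid 0.9 220 [ 0.5128 -0.3241  0.1534]
oil_mid 0.83 15 [ 0.6036 -0.3118  0.1401]
paste_mid 0.68 509 [0.5701 0.0598 0.1271]
```

View pics/s9.png

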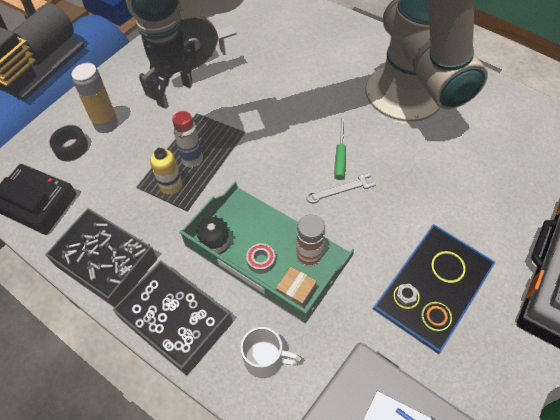

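The spray can stands at (186,140) on the mat. Next is the paste tin.

```bash
python3 -m handwheel '0.070 0.015 0.002 0 0; 0.070 0.05 0.007 0 0; 0.070 0.1 0.015 0 0; 0.070 0.155 0.023 0 0; 0.070 0.21 0.031 0 0; 0.070 0.265 0.04 0 0; 0.070 0.315 0.048 0 0; 0.070 0.355 0.054 0 0; 0.070 0.378 0.057 0.01 0; 0.070 0.3855 0.058 0.03 0; 0.070 0.3855 0.058 0.055 0; 0.070 0.3855 0.058 0.085 0; 0.070 0.3855 0.058 0.11 0; 0.070 0.3855 0.058 0.126 0; 0.070 0.3855 0.058 0.134 0; 0.070 0.3855 0.058 0.137 0; 0.070 0.3855 0.058 0.137 0; 0.070 0.3855 0.058 0.137 0'
python3 - <<'E'
from h import *
s=r.read_state(); p=r.capture("wrist"); cv2.imwrite("pics/w10.png",p["img"][:,:,::-1]); print(s["ee_pos"],s["force"])
E
```

```text
clock: 25.12
ee_pos: [0.5666, 0.0609, 0.0937]
orientation: [179.8, -0.0, 90.2]
force: [0.1, -0.2, 0.6]
gripper_width: 0.0701
[0.56657441 0.06091029 0.09368197] [ 0.10404533 -0.15138029  0.60226562]
```

View pics/w10.png

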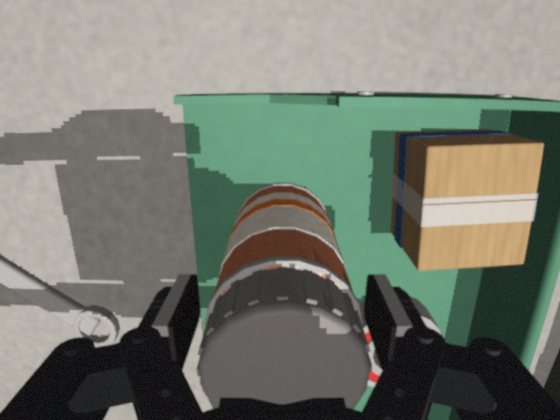

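The paste tin is about 1 mm off centre between the pads (lid 200–368 px). Shifting 1 mm, then closing.

```bash
python3 -m handwheel '0.070 0 0.001 0.001 0; 0.064 0 0.001 0.001 0; 0.058 0 0.001 0.001 0; 0.052 0 0.001 0.001 0; 0.052 0 0.001 0.001 0; 0.052 0 0.001 0.001 0; 0.052 0 0.001 0.001 0; 0.052 0 0.001 0.001 0' 40
python3 - <<'E'
from h import *
s=r.read_state(); p=r.capture("wrist"); cv2.imwrite("pics/w11.png",p["img"][:,:,::-1]); print(s["ee_pos"],s["force"])
E
```

```text
clock: 26.18
ee_pos: [0.5676, 0.0609, 0.0929]
orientation: [179.8, -0.0, 90.2]
force: [-2.4, -0.0, 4.6]
gripper_width: 0.0548
[0.5675621  0.06092074 0.09286478] [-2.41757858 -0.03013647  4.5567885 ]
```

View pics/w11.png

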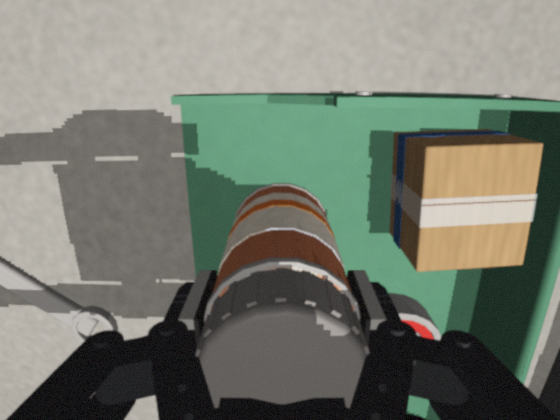

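```bash
python3 -m handwheel '0.05 0 0 -0.003 0; 0.05 0 0 -0.012 0; 0.05 0 0 -0.028 0; 0.05 0 0 -0.048 0; 0.05 -0.003 -0.003 -0.07 0; 0.05 -0.014 -0.01 -0.09 0; 0.05 -0.036 -0.02 -0.103 0; 0.05 -0.066 -0.032 -0.11 0; 0.05 -0.1 -0.045 -0.11 0; 0.05 -0.138 -0.058 -0.11 0; 0.05 -0.178 -0.073 -0.11 0; 0.05 -0.218 -0.088 -0.11 0; 0.05 -0.258 -0.103 -0.11 0; 0.05 -0.296 -0.117 -0.11 0; 0.05 -0.332 -0.13 -0.108 0; 0.05 -0.364 -0.142 -0.1 0; 0.05 -0.387 -0.149 -0.088 0; 0.05 -0.397 -0.1525 -0.074 0; 0.05 -0.3995 -0.1525 -0.06 0; 0.05 -0.3995 -0.1525 -0.048 0'
python3 -m handwheel '0.05 0 0 0.006 0; 0.05 0 0 0.006 0;0.05 0 0 0.006 0'
python3 - <<'E'
from h import *
s=r.read_state();print(s["ee_pos"],s["force"],s["gripper_width"])
p=r.capture("scene"); cv2.imwrite("pics/s12.png",p["img"][:,:,::-1])
E
```

```text
clock: 28.72
ee_pos: [0.4161, -0.3384, 0.1392]
orientation: [179.8, -0.1, 90.2]
force: [0.8, -1.5, -2.5]
gripper_width: 0.0548
clock: 29.1
ee_pos: [0.4164, -0.3383, 0.1338]
orientation: [179.8, -0.0, 90.2]
force: [-0.1, -0.5, -2.1]
gripper_width: 0.055
[ 0.41643783 -0.33826021  0.13378594] [-0.12693243 -0.45977344 -2.0744704 ] 0.05499332976139135
```

View pics/s12.png

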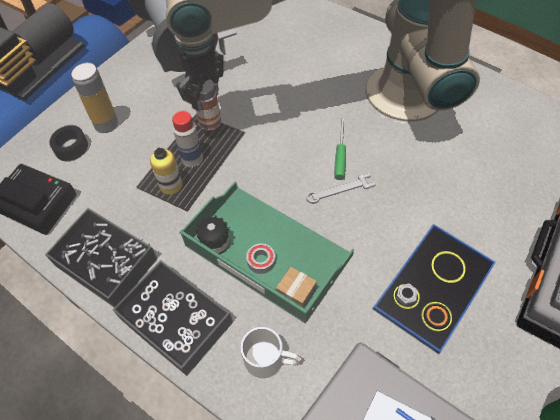

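The paste tin hangs upright over the near end of the mat at (208,108).

```bash
python3 -m handwheel '0.05 0 0 0.010 0; 0.05 0 0 0.022 0; 0.05 0 0 0.031 0; 0.05 0 0 0.036 0; 0.05 0 0 0.038 0; 0.05 0 0 0.0395 0; 0.05 0 0 0.0402 0; 0.05 0 0 0.0407 0; 0.05 0 0 0.0407 0'
```

```text
clock: 30.28
ee_pos: [0.4166, -0.3384, 0.0933]
orientation: [179.8, -0.0, 90.2]
force: [0.6, -0.9, -2.6]
gripper_width: 0.0549
```

```bash
python3 -m handwheel '0.05 0 0 0.0005 0; 0.05 0 0 0.0005 0'
```

```text
clock: 30.52
ee_pos: [0.4167, -0.3385, 0.0929]
orientation: [179.7, 0.0, 90.2]
force: [-0.1, -0.5, -2.7]
gripper_width: 0.0546
```

```bash
python3 -m handwheel '0.05 0 0 0.0006 0; 0.05 0 0 0.0006 0'
```

```text
clock: 30.78
ee_pos: [0.4167, -0.3386, 0.0929]
orientation: [179.7, 0.0, 90.2]
force: [-2.2, 2.2, 4.2]
gripper_width: 0.0549
```

```bash
python3 -m handwheel '0.05 0 0 0.0006 0; 0.05 0 0 0.0006 0'
```

```text
clock: 31.02
ee_pos: [0.4167, -0.3386, 0.0929]
orientation: [179.7, 0.0, 90.2]
force: [-3.2, 2.1, 4.9]
gripper_width: 0.0548
```

```bash
python3 -m handwheel '0.056 0 0 0 0; 0.060 0 0 0 0; 0.066 0 0 0 0; 0.070 0 0 0 0; 0.070 0 0 -0.002 0; 0.070 0 0 -0.008 0; 0.070 0 0 -0.022 0; 0.070 0 0 -0.05 0; 0.070 0 0 -0.085 0; 0.070 0 0 -0.12 0; 0.070 0 0 -0.145 0; 0.070 0 0 -0.15 0'
python3 -m handwheel '0.080 0.015 0.01 0 -4; 0.080 0.045 0.031 0 -10; 0.080 0.082 0.057 0 -18; 0.080 0.12 0.083 0 -26; 0.080 0.16 0.11 0 -35; 0.080 0.2 0.138 0 -44; 0.080 0.24 0.165 0 -53; 0.080 0.275 0.19 0 -62; 0.080 0.303 0.209 0 -71; 0.080 0.318 0.219 0.01 -80; 0.080 0.322 0.222 0.02 -86; 0.080 0.322 0.222 0.03 -90; 0.080 0.322 0.222 0.03 -90; 0.080 0.322 0.222 0.03 -90'
python3 - <<'E'
from h import *
s=r.read_state();print(s["ee_pos"],s["orientation"],s["qpos"])
p=r.capture("scene"); cv2.imwrite("pics/s13.png",p["img"][:,:,::-1]); C=cloud(p)
for k,h in dict(spray_mid=.154,oil_mid=.142,paste_mid=.128).items():
    m=r.silhouettes(k,p)
    if m:
        P=C[m[0]["pixels"]&(p["range_z"]>0)]; Q=P[abs(P[:,2]-h)<.006]
        if len(Q)>8: print(k,m[0]["score"],len(Q),Q.mean(0).round(4))
s=r.read_state(); p=r.capture("wrist"); cv2.imwrite("pics/w13.png",p["img"][:,:,::-1]); E=wristE(p,s);C=cloud(p,E)
m=r.silhouettes("bearing_mid",p)
if m:
        P=C[m[0]["pixels"]&(p["range_z"]>0)]; Q=P[abs(P[:,2]-.028)<.006]
        print(m[0]["score"],len(Q),Q.mean(0).round(4),((Q.min(0)+Q.max(0))/2).round(4),np.ptp(Q,axis=0).round(4))
E
```

```text
clock: 32.52
ee_pos: [0.4165, -0.339, 0.2458]
orientation: [179.5, 0.2, 90.2]
force: [-0.1, 0.7, -1.2]
gripper_width: 0.0699
clock: 34.28
ee_pos: [0.6375, -0.0158, 0.2162]
orientation: [-179.8, 0.4, -179.8]
force: [0.6, 0.4, 0.0]
gripper_width: 0.0798
[ 0.63748401 -0.01577799  0.21619922] [-179.77700587    0.44526056 -179.79302238] [ -4.66031964  21.72476033  62.94506511  -0.18507834  94.86757417
 -94.88287972]
spray_mid 0.96 223 [ 0.5127 -0.3235  0.1535]
oil_mid 0.72 17 [ 0.6027 -0.3125  0.1409]
0.96 2941 [ 0.6394 -0.0165  0.0267] [ 0.6404 -0.0167  0.0258] [0.0611 0.0605 0.0075]
```

View pics/s13.png

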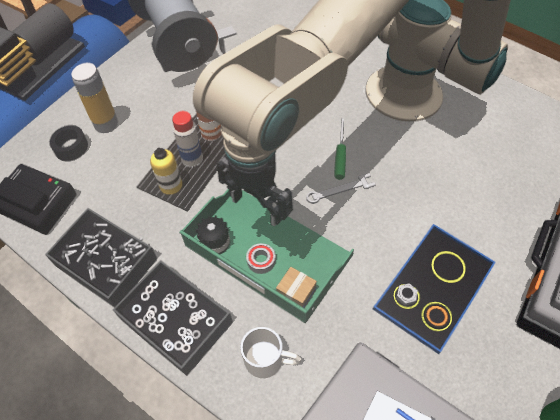

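View pics/w13.png

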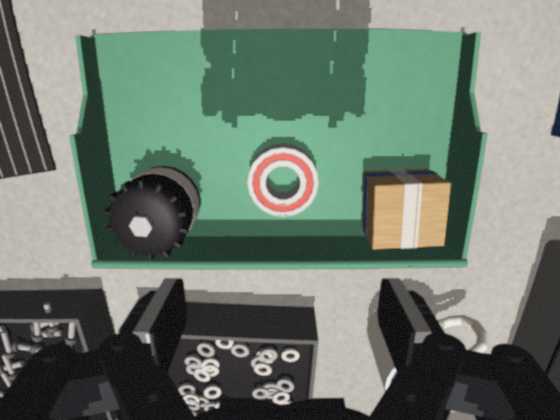

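All three containers stand on the mat. In the wrist view the bearing is at (283,182) with clear space on both sides. Descending over it with the jaws opening along y.

```bash
python3 -m handwheel '0.080 -0.001 0 0.008 0; 0.080 -0.0015 -0.0007 0.03 0; 0.080 -0.0015 -0.0007 0.06 0; 0.080 -0.0015 -0.0007 0.09 0; 0.080 -0.0015 -0.0007 0.12 0; 0.080 -0.0015 -0.0007 0.145 0; 0.080 -0.0015 -0.0007 0.162 0; 0.080 -0.0015 -0.0007 0.17 0; 0.080 -0.0015 -0.0007 0.172 0; 0.080 -0.0015 -0.0007 0.172 0; 0.080 -0.0015 -0.0007 0.172 0'
python3 - <<'E'
from h import *
s=r.read_state(); p=r.capture("wrist"); cv2.imwrite("pics/w14.png",p["img"][:,:,::-1]); print(s["ee_pos"],s["orientation"],s["force"])
E
```

```text
clock: 35.95
ee_pos: [0.6412, -0.0178, 0.0457]
orientation: [-179.8, 0.6, -179.8]
force: [0.1, 0.8, -0.5]
gripper_width: 0.0801
[ 0.64117636 -0.01780963  0.04572949] [-179.75873338    0.59629467 -179.80980814] [ 0.08039753  0.82563265 -0.50521026]
```

View pics/w14.png

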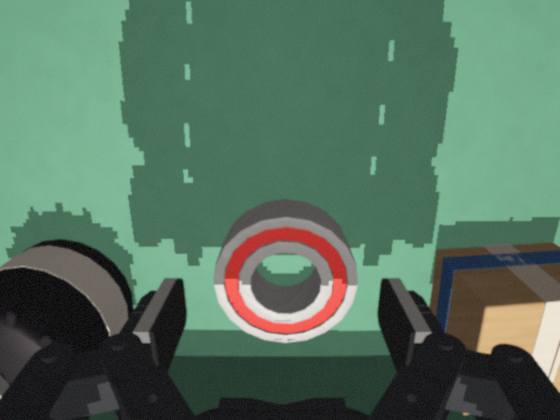

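```bash
python3 -m handwheel '0.080 0.0015 0.001 0.005 0; 0.080 0.0015 0.001 0.01 0; 0.080 0.0015 0.001 0.013 0; 0.080 0.0015 0.001 0.0135 0; 0.080 0.0015 0.001 0.0135 0; 0.070 0.0015 0.001 0.0135 0; 0.066 0.0015 0.001 0.0135 0; 0.066 0.0015 0.001 0.0135 0'
python3 - <<'E'
from h import *
s=r.read_state(); p=r.capture("wrist"); cv2.imwrite("pics/w15.png",p["img"][:,:,::-1]); print(s["ee_pos"],s["orientation"],s["force"])
E
```

```text
clock: 37.0
ee_pos: [0.6398, -0.0169, 0.0322]
orientation: [-179.8, 0.6, -179.8]
force: [-0.9, 0.2, -0.5]
gripper_width: 0.0657
[ 0.63976703 -0.01688874  0.0321703 ] [-179.76119349    0.59171106 -179.81315117] [-0.88643337  0.21527473 -0.50600881]
```

View pics/w15.png

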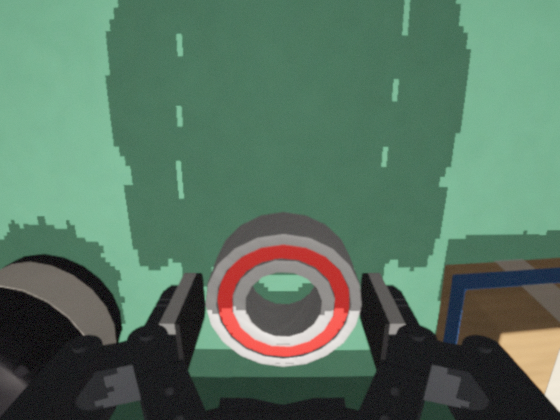

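The bearing sits centred between the pads (207–360 px) with no floor contact. Going down 2 mm and closing.

```bash
python3 -m handwheel '0.066 0 0 0.001 0; 0.066 0 0 0.002 0; 0.062 0 0 0.002 0; 0.055 0 0 0.002 0; 0.055 0 0 0.002 0; 0.055 0 0 0.002 0; 0.055 0 0 0.002 0; 0.055 0 0 0.002 0' 45
python3 -m handwheel '0.055 0 0 -0.002 0; 0.055 0 0 -0.005 0; 0.055 0 0 -0.01 0; 0.055 0 0 -0.015 0; 0.055 0 0 -0.015 0'
python3 - <<'E'
from h import *
s=r.read_state(); p=r.capture("wrist"); cv2.imwrite("pics/w16.png",p["img"][:,:,::-1]); print(s["ee_pos"],s["orientation"],s["force"])
E
```

```text
clock: 38.05
ee_pos: [0.64, -0.0167, 0.0305]
orientation: [-179.8, 0.6, -179.8]
force: [-1.1, 2.4, 5.6]
gripper_width: 0.0603
clock: 38.67
ee_pos: [0.6402, -0.0168, 0.0463]
orientation: [-179.8, 0.7, -179.8]
force: [0.9, 0.4, -3.3]
gripper_width: 0.0603
[ 0.64018559 -0.01677153  0.04627332] [-179.75961176    0.69486854 -179.80495939] [ 0.87896136  0.41161413 -3.28912688]
```

View pics/w16.png

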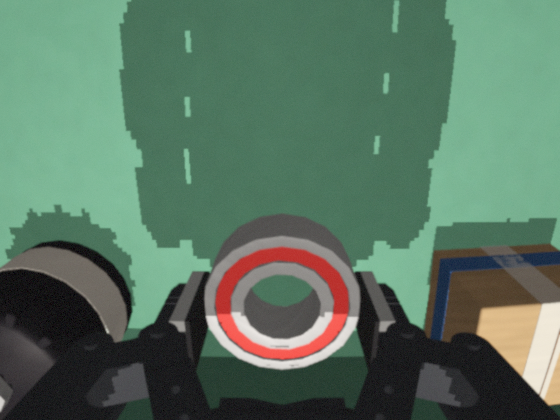

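The bearing is held; the force reads about 3 N, which matches its weight. Carrying it over the carton side to the kit tray.

```bash
python3 -m handwheel '0.055 0 0 -0.008 0; 0.055 0 0 -0.025 0; 0.055 0 0 -0.05 0; 0.055 0.004 0.006 -0.08 0; 0.055 0.014 0.022 -0.105 0; 0.055 0.03 0.047 -0.115 0; 0.055 0.05 0.078 -0.115 0; 0.055 0.071 0.112 -0.115 0; 0.055 0.094 0.148 -0.115 0; 0.055 0.117 0.184 -0.115 0; 0.055 0.14 0.22 -0.115 0; 0.055 0.163 0.256 -0.115 0; 0.055 0.184 0.29 -0.115 0; 0.055 0.202 0.318 -0.115 0; 0.055 0.214 0.336 -0.11 0; 0.055 0.218 0.343 -0.1 0; 0.055 0.218 0.343 -0.09 0; 0.055 0.218 0.343 -0.085 0; 0.055 0.218 0.343 -0.085 0'
python3 - <<'E'
from h import *
s=r.read_state(); p=r.capture("wrist"); cv2.imwrite("pics/w17.png",p["img"][:,:,::-1]); print(s["ee_pos"],s["orientation"],s["force"],s["gripper_width"])
p=r.capture("scene"); cv2.imwrite("pics/s17.png",p["img"][:,:,::-1]);
E
```

```text
clock: 41.1
ee_pos: [0.4201, 0.3251, 0.1264]
orientation: [-179.7, 0.6, -179.9]
force: [-0.4, 0.4, -2.6]
gripper_width: 0.0602
[0.42009808 0.32511589 0.12639398] [-179.72252877    0.60969717 -179.86673298] [-0.42202485  0.35743926 -2.56184712] 0.060238364721011746
```

View pics/w17.png

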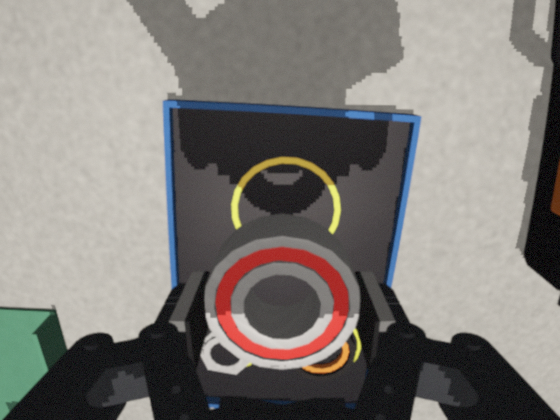

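View pics/s17.png

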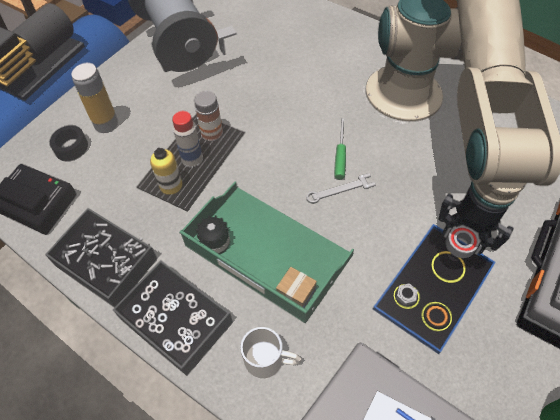

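Run:
```python
from h import *
s=r.read_state(); p=r.capture("wrist"); E=wristE(p,s)
hsv=cv2.cvtColor(p["img"],cv2.COLOR_RGB2HSV); y=cv2.inRange(hsv,(22,120,100),(36,255,255))>0
uv=np.argwhere(y)[:,::-1]; uv=uv[(uv[:,1]<240)&(uv[:,0]>220)&(uv[:,0]<350)]
W=np.array([atz(p,u,.006,E)[:2] for u in uv]); print(len(W),circ(W))
# bearing top ring in hand: silhouette depth
C=cloud(p,E); m=r.silhouettes("bearing_mid",p)
P=C[m[0]["pixels"]&(p["range_z"]>0)]; t=np.percentile(P[:,2],90); Q=P[abs(P[:,2]-t)<.004]; print(m[0]["score"],t,Q.mean(0),(Q.min(0)+Q.max(0))/2,np.ptp(Q,axis=0))
print(s["ee_pos"])
```

```text
1223 (array([0.42321142, 0.32727475]), np.float64(0.035187276782275005))
0.75 0.12441815455610301 [0.4186351  0.32564217 0.12345202] [0.4213811  0.32551588 0.12311863] [0.06316502 0.06044392 0.00540036]
[0.42030374 0.32551608 0.12719253]
```

The wrist's ring fit (0.423, 0.327) agrees with the fixed cameras, and the ring's top is visible at (286,160). Lowering.

```bash
python3 -m handwheel '0.055 -0.001 0.0006 0.006 0; 0.055 -0.002 0.0013 0.02 0; 0.055 -0.002 0.0013 0.04 0; 0.055 -0.002 0.0013 0.06 0; 0.055 -0.002 0.0013 0.076 0; 0.055 -0.002 0.0013 0.085 0; 0.055 -0.002 0.0013 0.089 0; 0.055 -0.002 0.0013 0.09 0; 0.055 -0.002 0.0013 0.09 0; 0.055 -0.002 0.0013 0.09 0'
```

```text
clock: 42.55
ee_pos: [0.4236, 0.3269, 0.0379]
orientation: [-179.8, 0.7, -179.8]
force: [0.7, 0.2, -2.7]
gripper_width: 0.0603
```

```bash
python3 -m handwheel '0.055 0.001 0 0.002 0; 0.055 0.001 0 0.0035 0; 0.055 0.001 0 0.0045 0; 0.055 0.001 0 0.0048 0; 0.055 0.001 0 0.0048 0'
```

```text
clock: 43.18
ee_pos: [0.4226, 0.3269, 0.0331]
orientation: [-179.8, 0.7, -179.8]
force: [0.2, -0.1, -2.5]
gripper_width: 0.0605
```

```bash
python3 -m handwheel '0.055 0 0 0.0006 0; 0.055 0 0 0.0006 0'
```

```text
clock: 43.42
ee_pos: [0.4227, 0.3269, 0.0326]
orientation: [-179.8, 0.7, -179.8]
force: [-0.0, 0.3, -1.9]
gripper_width: 0.0604
```

```bash
python3 -m handwheel '0.055 0 0 0.0006 0; 0.055 0 0 0.0006 0'
```

```text
clock: 43.68
ee_pos: [0.4228, 0.327, 0.0325]
orientation: [-179.8, 0.8, -179.8]
force: [-3.7, -2.6, 3.5]
gripper_width: 0.0601
```

Contact made. Releasing.

```bash
python3 -m handwheel '0.061 0 0 0 0; 0.064 0 0 0 0; 0.069 0 0 0 0; 0.074 0 0 0 0; 0.074 0 0 -0.003 0; 0.074 0 0 -0.012 0; 0.074 0 0 -0.03 0; 0.074 0 0 -0.06 0; 0.074 0 0 -0.1 0; 0.074 0 0 -0.14 0; 0.074 0 0 -0.17 0; 0.074 0 0 -0.18 0; 0.074 0 0 -0.18 0'
python3 - <<'E'
from h import *
s=r.read_state(); p=r.capture("wrist"); cv2.imwrite("pics/w18.png",p["img"][:,:,::-1]); E=wristE(p,s); C=cloud(p,E)
print(s["ee_pos"],s["orientation"])
m=r.silhouettes("bearing_mid",p)
P=C[m[0]["pixels"]&(p["range_z"]>0)]; Q=P[abs(P[:,2]-.030)<.005]; print(m[0]["score"],Q.mean(0),(Q.min(0)+Q.max(0))/2,np.ptp(Q,axis=0))
hsv=cv2.cvtColor(p["img"],cv2.COLOR_RGB2HSV); y=cv2.inRange(hsv,(22,120,100),(36,255,255))>0
uv=np.argwhere(y)[:,::-1]
W=np.array([atz(p,u,.006,E)[:2] for u in uv]); k=np.linalg.norm(W-[.4226,.327],axis=1)<.042;print(k.sum(),circ(W[k]))
p=r.capture("scene"); cv2.imwrite("pics/s18.png",p["img"][:,:,::-1]);C=cloud(p)
for k,h in dict(spray_mid=.154,oil_mid=.142,paste_mid=.128).items():
    m=r.silhouettes(k,p)
    if m:
        P=C[m[0]["pixels"]&(p["range_z"]>0)]; Q=P[abs(P[:,2]-h)<.006]
        if len(Q)>8: print(k,m[0]["score"],len(Q),Q.mean(0).round(4))
E
```

```text
clock: 45.3
ee_pos: [0.4204, 0.3275, 0.2129]
orientation: [-179.9, 0.8, -179.8]
force: [0.7, -0.6, -1.3]
gripper_width: 0.074
[0.42044283 0.32753232 0.21291833] [-179.85280237    0.80092792 -179.83150649]Traceback (most recent call last):
  File "<stdin>", line 5, in <module>
IndexError: list index out of range
```

View pics/w18.png

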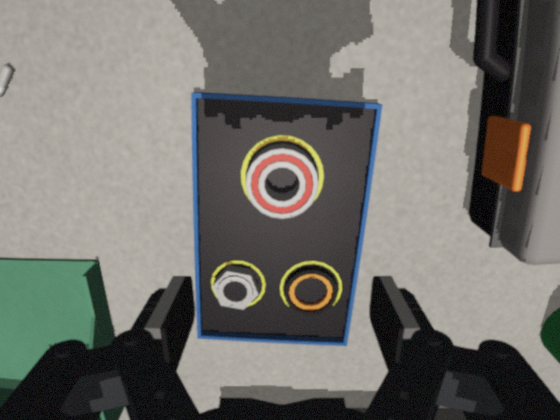

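Run:
```python
from h import *
s=r.read_state(); p=r.capture("wrist"); E=wristE(p,s); C=cloud(p,E)
k=(abs(C[...,2]-.030)<.005)&(np.hypot(C[...,0]-.423,C[...,1]-.327)<.05); Q=C[k]
print(Q.mean(0),(Q.min(0)+Q.max(0))/2,np.ptp(Q,axis=0), "tilt",np.linalg.lstsq(np.c_[Q[:,:2],np.ones(len(Q))],Q[:,2],rcond=None)[0])
hsv=cv2.cvtColor(p["img"],cv2.COLOR_RGB2HSV); y=cv2.inRange(hsv,(22,120,100),(36,255,255))>0
uv=np.argwhere(y)[:,::-1]
W=np.array([atz(p,u,.006,E)[:2] for u in uv]); k=np.linalg.norm(W-[.4226,.327],axis=1)<.042;print(k.sum(),circ(W[k]))
p=r.capture("scene"); cv2.imwrite("pics/s18.png",p["img"][:,:,::-1]);C=cloud(p)
for k,h in dict(spray_mid=.154,oil_mid=.142,paste_mid=.128).items():
    m=r.silhouettes(k,p)
    if m:
        P=C[m[0]["pixels"]&(p["range_z"]>0)]; Q=P[abs(P[:,2]-h)<.006]
        if len(Q)>8: print(k,m[0]["score"],len(Q),Q.mean(0).round(4))
```

```text
[0.42280098 0.32686951 0.02873113] [0.42353476 0.32676237 0.02814759] [0.06081244 0.06086247 0.00627328] tilt [-6.46442961e-05  5.26089144e-04  2.85864984e-02]
651 (array([0.42386239, 0.32726349]), np.float64(0.03545237495857238))
spray_mid 0.94 221 [ 0.5125 -0.324   0.1536]
oil_mid 0.73 18 [ 0.6038 -0.3118  0.1401]
paste_mid 0.65 279 [ 0.4208 -0.3373  0.1273]
```

View pics/s18.png

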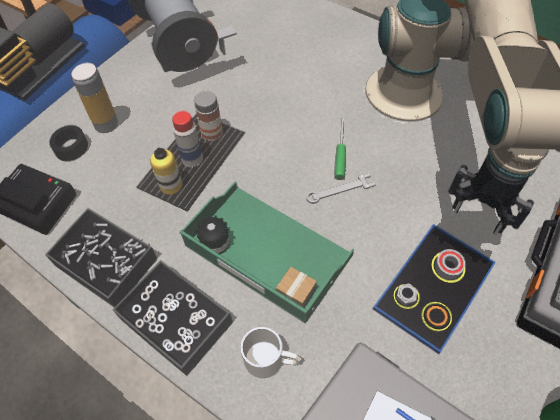

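The bearing lies flat within about 1 mm of the ring's centre, at (450,264) in the scene view. All three containers still stand on the mat. Going back for the paste tin.

```bash
python3 -m handwheel '0.070 0 -0.012 -0.01 3; 0.070 0 -0.04 -0.02 9; 0.070 0.001 -0.08 -0.02 16; 0.070 0.001 -0.125 -0.02 23; 0.070 0.001 -0.17 -0.02 30; 0.070 0.002 -0.215 -0.02 37; 0.070 0.002 -0.26 -0.02 44; 0.070 0.002 -0.305 -0.02 51; 0.070 0.003 -0.35 -0.02 58; 0.070 0.003 -0.395 -0.02 64; 0.070 0.003 -0.44 -0.02 70; 0.070 0.004 -0.485 -0.02 75; 0.070 0.004 -0.53 -0.02 80; 0.070 0.004 -0.575 -0.02 84; 0.070 0.004 -0.615 -0.02 87; 0.070 0.004 -0.645 -0.02 89; 0.070 0.004 -0.661 -0.02 90; 0.070 0.004 -0.666 -0.02 90; 0.070 0.004 -0.666 -0.02 90; 0.070 0.004 -0.666 -0.02 90'
```

```text
clock: 48.15
ee_pos: [0.4181, -0.3378, 0.2344]
orientation: [179.3, 0.2, 90.2]
force: [0.9, 0.7, 0.3]
gripper_width: 0.0699
```

```bash
python3 -m handwheel '0.070 0 -0.001 0.008 0; 0.070 -0.0008 -0.002 0.028 0; 0.070 -0.0008 -0.003 0.055 0; 0.070 -0.0008 -0.003 0.083 0; 0.070 -0.0008 -0.003 0.108 0; 0.070 -0.0008 -0.003 0.126 0; 0.070 -0.0008 -0.003 0.136 0; 0.070 -0.0008 -0.003 0.14 0; 0.070 -0.0008 -0.003 0.14 0; 0.070 -0.0008 -0.003 0.14 0'
python3 - <<'E'
from h import *
s=r.read_state(); p=r.capture("wrist"); cv2.imwrite("pics/w19.png",p["img"][:,:,::-1]); print(s["ee_pos"],s["force"],s["orientation"])
E
```

```text
clock: 49.4
ee_pos: [0.4171, -0.3395, 0.0953]
orientation: [179.2, 0.3, 90.2]
force: [-0.5, -0.4, -0.2]
gripper_width: 0.0697
[ 0.41712628 -0.33946172  0.09526389] [-0.47468928 -0.39221665 -0.23117543] [179.24469987   0.28853395  90.22872881]
```

View pics/w19.png

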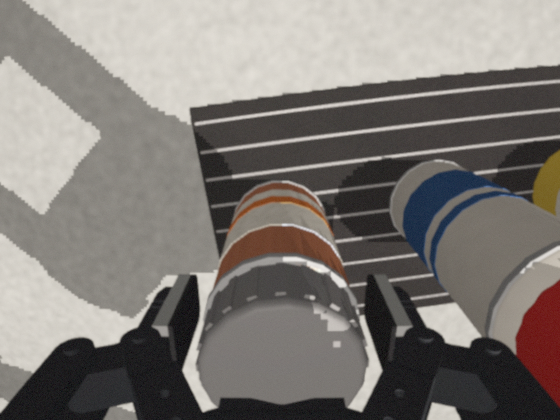

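The paste tin is between the pads (197–367 px) and the spray can is clear on the right. Closing.

```bash
python3 -m handwheel '0.070 0.0008 0 0.001 0; 0.070 0.0008 0 0.002 0; 0.064 0.0008 0 0.002 0; 0.058 0.0008 0 0.002 0; 0.050 0.0008 0 0.002 0; 0.050 0.0008 0 0.002 0; 0.050 0.0008 0 0.002 0; 0.050 0.0008 0 0.002 0; 0.050 0.0008 0 0.002 0' 40
python3 -m handwheel '0.05 0 0 -0.003 0; 0.05 0 0 -0.012 0; 0.05 0 0 -0.028 0; 0.05 0 0 -0.048 0; 0.05 0 0 -0.07 0; 0.05 0 0 -0.09 0; 0.05 0 0 -0.103 0; 0.05 0 0 -0.11 0; 0.05 0 0 -0.11 0'
```

```text
clock: 50.58
ee_pos: [0.4171, -0.3388, 0.0935]
orientation: [179.2, 0.3, 90.2]
force: [-3.1, 0.1, 5.4]
gripper_width: 0.0545
clock: 51.7
ee_pos: [0.4157, -0.3382, 0.2036]
orientation: [179.2, 0.3, 90.2]
force: [-0.0, -0.1, -2.3]
gripper_width: 0.0549
```

```bash
cat >> h.py <<'E'
def go(target):
    from scipy.spatial.transform import Rotation as R
    s=r.read_state(); M=R.from_euler('xyz',s["orientation"],degrees=True).as_matrix()
    print("from",s["ee_pos"].round(4),s["orientation"].round(2),"tool shift",(M.T@(np.array(target)-s["ee_pos"])).round(4))
E
python3 -c "
from h import *
go([.567,.0607,.205]); go([.567,.0607,.14])"
```

```text
from [ 0.4157 -0.3382  0.2036] [179.23   0.32  90.23] tool shift [ 0.3983  0.1529 -0.0015]
from [ 0.4157 -0.3382  0.2036] [179.23   0.32  90.23] tool shift [0.3987 0.152  0.0635]
```

```bash
python3 -m handwheel '0.05 0.005 0.002 0 0; 0.05 0.02 0.008 0 0; 0.05 0.045 0.017 0 0; 0.05 0.078 0.03 0 0; 0.05 0.115 0.044 0 0; 0.05 0.153 0.059 0 0; 0.05 0.191 0.073 0 0; 0.05 0.229 0.088 0 0; 0.05 0.267 0.102 0 0; 0.05 0.303 0.116 0 0; 0.05 0.335 0.128 0 0; 0.05 0.362 0.138 0 0; 0.05 0.382 0.146 0 0; 0.05 0.394 0.151 0.005 0; 0.05 0.3985 0.1525 0.017 0; 0.05 0.3987 0.152 0.034 0; 0.05 0.3987 0.152 0.05 0; 0.05 0.3987 0.152 0.06 0; 0.05 0.3987 0.152 0.0635 0; 0.05 0.3987 0.152 0.0635 0'
python3 -m handwheel '0.05 0 0 0 0'
python3 - <<'E'
from h import *
go([.567,.0607,.0945])
p=r.capture("scene"); cv2.imwrite("pics/s20.png",p["img"][:,:,::-1])
p=r.capture("wrist"); cv2.imwrite("pics/w20.png",p["img"][:,:,::-1])
E
```

```text
clock: 54.2
ee_pos: [0.5671, 0.0605, 0.1401]
orientation: [179.2, 0.3, 90.2]
force: [0.4, 0.1, -2.7]
gripper_width: 0.0552
clock: 54.32
ee_pos: [0.5674, 0.0606, 0.1409]
orientation: [179.1, 0.3, 90.2]
force: [-0.4, 0.1, -2.5]
gripper_width: 0.0547
from [0.5674 0.0606 0.1409] [179.14   0.32  90.21] tool shift [ 0.0004 -0.0011  0.0463]
```

View pics/s20.png

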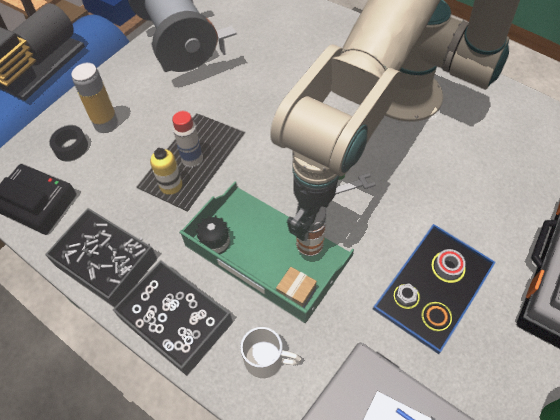

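The paste tin is upright above its place at (312,240). Lowering.

```bash
python3 -m handwheel '0.05 0 0 0.008 0; 0.05 0.0004 -0.0005 0.02 0; 0.05 0.0004 -0.0011 0.031 0; 0.05 0.0004 -0.0011 0.039 0; 0.05 0.0004 -0.0011 0.0435 0; 0.05 0.0004 -0.0011 0.0455 0; 0.05 0.0004 -0.0011 0.0463 0; 0.05 0.0004 -0.0011 0.0463 0; 0.05 0.0004 -0.0011 0.0463 0'
```

```text
clock: 55.55
ee_pos: [0.5671, 0.0607, 0.0947]
orientation: [179.1, 0.3, 90.2]
force: [-0.1, 0.6, -3.1]
gripper_width: 0.0546
```

```bash
python3 -m handwheel '0.05 0 0 0.0005 0; 0.05 0 0 0.0005 0'
```

```text
clock: 55.8
ee_pos: [0.5671, 0.0607, 0.0943]
orientation: [179.1, 0.3, 90.2]
force: [-1.5, 0.5, -2.9]
gripper_width: 0.055
```

```bash
python3 -m handwheel '0.05 0 0 0.0006 0; 0.05 0 0 0.0006 0'
```

```text
clock: 56.05
ee_pos: [0.5671, 0.0607, 0.0936]
orientation: [179.1, 0.3, 90.2]
force: [0.4, -0.2, -2.6]
gripper_width: 0.0548
```

```bash
python3 -m handwheel '0.05 0 0 0.0006 0; 0.05 0 0 0.0006 0'
```

```text
clock: 56.3
ee_pos: [0.5672, 0.0607, 0.0935]
orientation: [179.1, 0.3, 90.2]
force: [-1.3, -0.8, 1.5]
gripper_width: 0.0548
```

```bash
python3 -m handwheel '0.05 0 0 0.0005 0; 0.056 0 0 0.0005 0; 0.060 0 0 0.0003 0; 0.066 0 0 0 0; 0.070 0 0 0 0; 0.070 0 0 -0.002 0; 0.070 0 0 -0.008 0; 0.070 0 0 -0.022 0; 0.070 0 0 -0.05 0; 0.070 0 0 -0.085 0; 0.070 0 0 -0.12 0; 0.070 0 0 -0.14 0; 0.070 0 0 -0.14 0'
python3 - <<'E'
from h import *
go([.5097,-.3255,.235])
p=r.capture("scene"); cv2.imwrite("pics/s21.png",p["img"][:,:,::-1]);C=cloud(p)
for k,h in dict(spray_mid=.154,oil_mid=.142,paste_mid=.128).items():
    m=r.silhouettes(k,p)
    if m:
        P=C[m[0]["pixels"]&(p["range_z"]>0)]; Q=P[abs(P[:,2]-h)<.006]
        if len(Q)>8: print(k,m[0]["score"],len(Q),Q.mean(0).round(4))
E
```

```text
clock: 57.92
ee_pos: [0.5658, 0.0615, 0.2364]
orientation: [178.8, 0.3, 90.2]
force: [0.1, 0.4, -0.6]
gripper_width: 0.0703
from [0.5658 0.0615 0.2364] [178.82   0.3   90.21] tool shift [-0.3868 -0.0576  0.0023]
spray_mid 0.94 200 [ 0.5134 -0.3226  0.1534]
oil_mid 0.84 20 [ 0.6029 -0.3122  0.1396]
paste_mid 0.91 507 [0.5706 0.0598 0.1271]
```

View pics/s21.png

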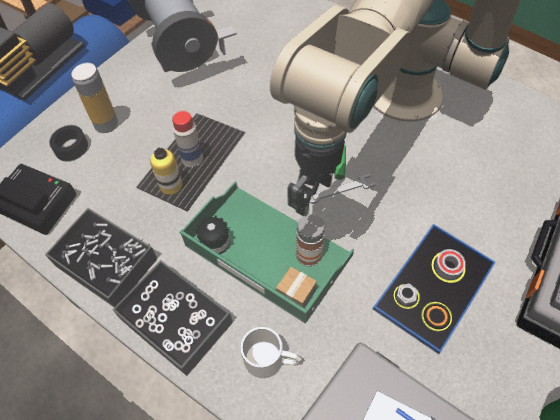

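Paste is back at (0.5706, 0.0598) by the scene camera, against (0.570, 0.060) at the start. Next is the spray can.

Run:
```python
from h import *
go([.5097,-.3253,.24]);go([.5097,-.3253,.18]); go([.5097,-.3253,.112])
```

```text
from [0.5646 0.0615 0.2321] [179.24   0.32  90.22] tool shift [-0.3866 -0.0562 -0.0065]
from [0.5646 0.0615 0.2321] [179.24   0.32  90.22] tool shift [-0.3862 -0.057   0.0535]
from [0.5646 0.0615 0.2321] [179.24   0.32  90.22] tool shift [-0.3859 -0.0579  0.1215]
```

```bash
python3 -m handwheel '0.070 -0.015 -0.002 -0.003 0; 0.070 -0.05 -0.007 -0.006 0; 0.070 -0.1 -0.014 -0.006 0; 0.070 -0.155 -0.022 -0.006 0; 0.070 -0.21 -0.03 -0.006 0; 0.070 -0.265 -0.038 -0.006 0; 0.070 -0.315 -0.046 -0.006 0; 0.070 -0.355 -0.052 -0.006 0; 0.070 -0.378 -0.056 -0.003 0; 0.070 -0.3865 -0.0565 0.01 0; 0.070 -0.3865 -0.057 0.03 0; 0.070 -0.386 -0.057 0.0535 0; 0.070 -0.386 -0.0575 0.08 0; 0.070 -0.386 -0.058 0.1 0; 0.070 -0.386 -0.058 0.113 0; 0.070 -0.386 -0.058 0.1195 0; 0.070 -0.386 -0.058 0.1215 0; 0.070 -0.386 -0.058 0.1215 0; 0.070 -0.386 -0.058 0.1215 0; 0.070 -0.386 -0.058 0.1215 0'
python3 - <<'E'
from h import *
go([.5097,-.3251,.1115]); p=r.capture("wrist"); cv2.imwrite("pics/w22.png",p["img"][:,:,::-1])
E
```

```text
clock: 60.62
ee_pos: [0.5097, -0.3256, 0.1125]
orientation: [179.2, 0.3, 90.2]
force: [0.4, -0.1, -0.2]
gripper_width: 0.0703
from [ 0.5097 -0.3256  0.1125] [179.2    0.35  90.21] tool shift [ 0.0005 -0.0001  0.001 ]
```

View pics/w22.png

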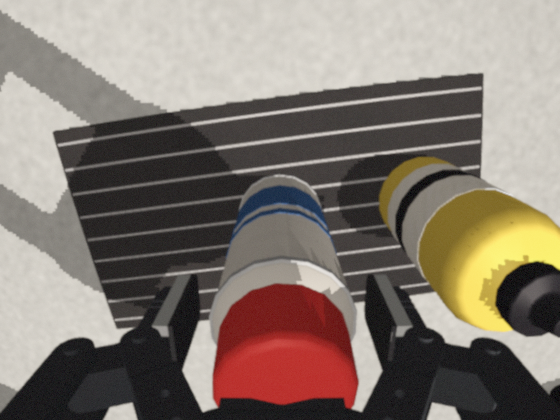

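The spray can is centred between the pads (213–357 px) and the oil bottle is clear on the right. Closing and lifting.

```bash
python3 -m handwheel '0.070 0.0005 0 0.001 0; 0.063 0.0005 0 0.001 0; 0.056 0.0005 0 0.001 0; 0.047 0.0005 0 0.001 0; 0.047 0.0005 0 0.001 0; 0.047 0.0005 0 0.001 0; 0.047 0.0005 0 0.001 0; 0.047 0.0005 0 0.001 0' 35
python3 -m handwheel '0.047 0 0 -0.003 0; 0.047 0 0 -0.012 0; 0.047 0 0 -0.028 0; 0.047 0 0 -0.048 0; 0.047 0 0 -0.07 0; 0.047 0 0 -0.09 0; 0.047 0 0 -0.103 0; 0.047 0 0 -0.11 0; 0.047 0 0 -0.11 0; 0.047 0 0 -0.11 0; 0.047 0 0 -0.11 0'
python3 - <<'E'
from h import *
go([.571,-.0205,.222]); go([.571,-.0205,.155])
E
```

```text
clock: 61.68
ee_pos: [0.5099, -0.3252, 0.1117]
orientation: [179.2, 0.4, 90.2]
force: [-0.5, -0.4, 3.1]
gripper_width: 0.052
clock: 63.05
ee_pos: [0.5081, -0.3243, 0.2209]
orientation: [179.2, 0.3, 90.2]
force: [1.3, -0.3, -2.2]
gripper_width: 0.0519
from [ 0.5081 -0.3243  0.2209] [179.24   0.31  90.21] tool shift [ 0.3036  0.064  -0.002 ]
from [ 0.5081 -0.3243  0.2209] [179.24   0.31  90.21] tool shift [0.304  0.0632 0.065 ]
```

```bash
python3 -m handwheel '0.047 0.005 0.001 0 0; 0.047 0.02 0.004 0 0; 0.047 0.042 0.009 0 0; 0.047 0.072 0.015 0 0; 0.047 0.106 0.022 0 0; 0.047 0.142 0.03 0 0; 0.047 0.178 0.038 0 0; 0.047 0.212 0.045 0 0; 0.047 0.243 0.051 0 0; 0.047 0.269 0.057 0 0; 0.047 0.288 0.061 0 0; 0.047 0.299 0.063 0.004 0; 0.047 0.304 0.064 0.015 0; 0.047 0.304 0.0635 0.032 0; 0.047 0.304 0.063 0.048 0; 0.047 0.304 0.063 0.06 0; 0.047 0.304 0.063 0.065 0; 0.047 0.304 0.063 0.065 0; 0.047 0.304 0.063 0.065 0'
python3 - <<'E'
from h import *
go([.571,-.0206,.1122])
p=r.capture("scene"); cv2.imwrite("pics/s23.png",p["img"][:,:,::-1])
E
```

```text
clock: 65.42
ee_pos: [0.5712, -0.0206, 0.1558]
orientation: [179.2, 0.3, 90.2]
force: [-0.1, -0.4, -1.1]
gripper_width: 0.0517
from [ 0.5712 -0.0206  0.1558] [179.17   0.32  90.2 ] tool shift [ 0.0002 -0.0008  0.0435]
```

View pics/s23.png

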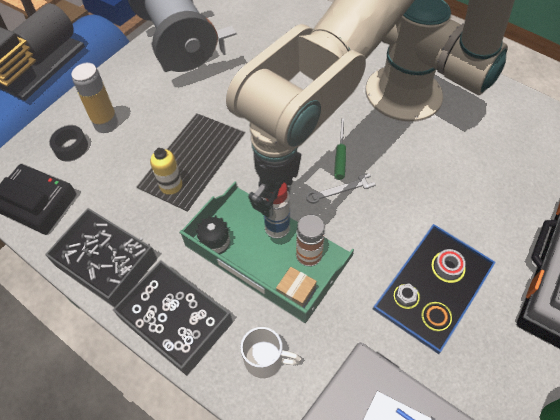

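The spray can hangs upright over its own spot at (278,215), clear of the paste tin. Lowering.

```bash
python3 -m handwheel '0.047 0 0 0.008 0; 0.047 0.0002 -0.0005 0.02 0; 0.047 0.0002 -0.0008 0.031 0; 0.047 0.0002 -0.0008 0.038 0; 0.047 0.0002 -0.0008 0.0415 0; 0.047 0.0002 -0.0008 0.043 0; 0.047 0.0002 -0.0008 0.0435 0; 0.047 0.0002 -0.0008 0.0435 0; 0.047 0.0002 -0.0008 0.0435 0'
python3 -m handwheel '0.047 0 0 0.0007 0; 0.047 0 0 0.0007 0'
```

```text
clock: 66.6
ee_pos: [0.5711, -0.0206, 0.1125]
orientation: [179.1, 0.3, 90.2]
force: [-0.5, 1.2, -1.9]
gripper_width: 0.0517
clock: 66.85
ee_pos: [0.5711, -0.0205, 0.1118]
orientation: [179.1, 0.3, 90.2]
force: [-0.1, -0.1, -2.0]
gripper_width: 0.0518
```

```bash
python3 -m handwheel '0.047 0 0 0.0006 0; 0.047 0 0 0.0006 0'
```

```text
clock: 67.1
ee_pos: [0.5712, -0.0206, 0.1117]
orientation: [179.1, 0.3, 90.2]
force: [-0.8, 0.4, 2.3]
gripper_width: 0.052
```

```bash
python3 -m handwheel '0.047 0 0 0.0004 0; 0.053 0 0 0.0004 0; 0.057 0 0 0.0002 0; 0.063 0 0 0 0; 0.068 0 0 0 0; 0.068 0 0 -0.002 0; 0.068 0 0 -0.008 0; 0.068 0 0 -0.022 0; 0.068 0 0 -0.05 0; 0.068 0 0 -0.085 0; 0.068 0 0 -0.11 0; 0.068 0 0 -0.125 0; 0.068 0 0 -0.125 0; 0.068 0 0 -0.125 0; 0.068 0 0 -0.125 0'
python3 - <<'E'
from h import *
go([.6029,-.3128,.24]);go([.6029,-.3128,.1]);
p=r.capture("scene"); cv2.imwrite("pics/s24.png",p["img"][:,:,::-1]);C=cloud(p)
for k,h in dict(spray_mid=.154,oil_mid=.142,paste_mid=.128).items():
    m=r.silhouettes(k,p)
    if m:
        P=C[m[0]["pixels"]&(p["range_z"]>0)]; Q=P[abs(P[:,2]-h)<.006]
        if len(Q)>8: print(k,m[0]["score"],len(Q),Q.mean(0).round(4))
E
```

```text
clock: 68.97
ee_pos: [0.5689, -0.0199, 0.2353]
orientation: [179.3, 0.3, 90.2]
force: [0.8, 0.9, -0.5]
gripper_width: 0.0681
from [ 0.5689 -0.0199  0.2353] [179.25   0.32  90.2 ] tool shift [-0.2931  0.033  -0.0026]
from [ 0.5689 -0.0199  0.2353] [179.25   0.32  90.2 ] tool shift [-0.2923  0.0311  0.1374]
spray_mid 0.57 322 [ 0.5752 -0.021   0.153 ]
oil_mid 0.65 19 [ 0.6035 -0.3123  0.1402]
paste_mid 0.59 512 [0.5706 0.0599 0.1272]
```

View pics/s24.png

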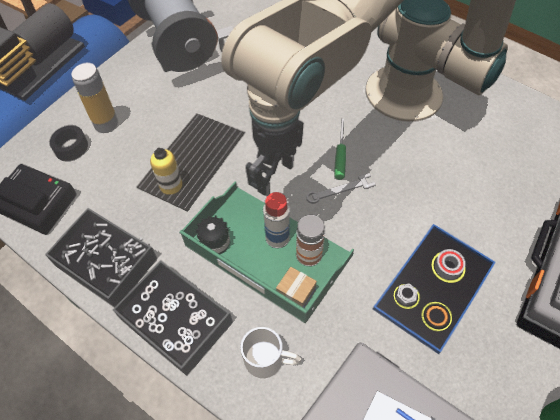

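Spray is within about 2 mm of its starting place and stands upright. Last is the oil bottle.

```bash
python3 -m handwheel '0.070 -0.015 0.002 -0.002 0; 0.070 -0.045 0.005 -0.003 0; 0.070 -0.085 0.01 -0.003 0; 0.070 -0.13 0.015 -0.003 0; 0.070 -0.175 0.02 -0.003 0; 0.070 -0.22 0.025 -0.003 0; 0.070 -0.255 0.029 -0.003 0; 0.070 -0.28 0.032 -0.003 0; 0.070 -0.291 0.033 0.005 0; 0.070 -0.293 0.033 0.025 0; 0.070 -0.293 0.0325 0.05 0; 0.070 -0.2925 0.032 0.078 0; 0.070 -0.2925 0.0315 0.103 0; 0.070 -0.2923 0.0311 0.122 0; 0.070 -0.2923 0.0311 0.133 0; 0.070 -0.2923 0.0311 0.137 0; 0.070 -0.2923 0.0311 0.1374 0; 0.070 -0.2923 0.0311 0.1374 0; 0.070 -0.2923 0.0311 0.1374 0'
python3 - <<'E'
from h import *
go([.6029,-.3128,.0992]); p=r.capture("wrist"); cv2.imwrite("pics/w25.png",p["img"][:,:,::-1])
E
```

```text
clock: 71.55
ee_pos: [0.6036, -0.313, 0.1017]
orientation: [179.1, 0.4, 90.2]
force: [-1.0, -0.6, 1.0]
gripper_width: 0.0697
from [ 0.6036 -0.313   0.1017] [179.11   0.36  90.2 ] tool shift [ 0.0002 -0.0008  0.0025]
```

View pics/w25.png

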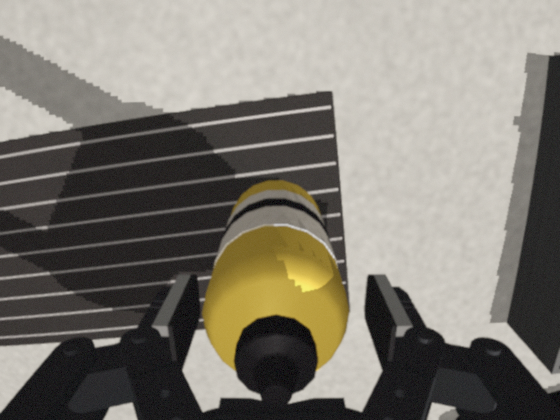

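The oil bottle sits about 2 mm to the left of centre (204–349 px). I'll centre it, close and lift.

```bash
python3 -m handwheel '0.070 0.0002 -0.0018 0.0015 0; 0.070 0.0002 -0.0018 0.0025 0; 0.070 0.0002 -0.0018 0.0025 0; 0.064 0.0002 -0.0018 0.0025 0; 0.058 0.0002 -0.0018 0.0025 0; 0.05 0.0002 -0.0018 0.0025 0; 0.05 0.0002 -0.0018 0.0025 0; 0.05 0.0002 -0.0018 0.0025 0; 0.05 0.0002 -0.0018 0.0025 0; 0.05 0.0002 -0.0018 0.0025 0' 35
python3 -m handwheel '0.05 0 0 -0.003 0; 0.05 0 0 -0.012 0; 0.05 0 0 -0.028 0; 0.05 0 0 -0.048 0; 0.05 0 0 -0.07 0; 0.05 0 0 -0.09 0; 0.05 0 0 -0.103 0; 0.05 0 0 -0.11 0; 0.05 0 0 -0.11 0; 0.05 0 0 -0.11 0; 0.05 0 0 -0.11 0'
python3 - <<'E'
from h import *
go([.569,-.1034,.21]); go([.569,-.1034,.145])
E
```

```text
clock: 72.85
ee_pos: [0.6019, -0.3129, 0.0994]
orientation: [179.1, 0.4, 90.2]
force: [-2.3, 0.7, 4.7]
gripper_width: 0.0549
clock: 74.22
ee_pos: [0.5999, -0.3121, 0.2084]
orientation: [179.2, 0.3, 90.2]
force: [0.2, -0.1, -2.0]
gripper_width: 0.0551
from [ 0.5999 -0.3121  0.2084] [179.17   0.33  90.2 ] tool shift [ 0.2088 -0.0302 -0.0032]
from [ 0.5999 -0.3121  0.2084] [179.17   0.33  90.2 ] tool shift [ 0.2092 -0.0311  0.0618]
```

```bash
python3 -m handwheel '0.05 0.004 -0.001 0 0; 0.05 0.016 -0.003 0 0; 0.05 0.034 -0.006 0 0; 0.05 0.058 -0.01 0 0; 0.05 0.084 -0.014 0 0; 0.05 0.11 -0.018 0 0; 0.05 0.136 -0.021 0 0; 0.05 0.16 -0.024 0 0; 0.05 0.181 -0.027 0 0; 0.05 0.197 -0.029 0 0; 0.05 0.206 -0.03 0.005 0; 0.05 0.209 -0.0305 0.017 0; 0.05 0.2092 -0.031 0.033 0; 0.05 0.2092 -0.0311 0.048 0; 0.05 0.2092 -0.0311 0.058 0; 0.05 0.2092 -0.0311 0.0618 0; 0.05 0.2092 -0.0311 0.0618 0; 0.05 0.2092 -0.0311 0.0618 0'
python3 - <<'E'
from h import *
go([.569,-.1033,.0998])
p=r.capture("scene"); cv2.imwrite("pics/s26.png",p["img"][:,:,::-1])
E
```

```text
clock: 76.47
ee_pos: [0.5693, -0.1034, 0.1457]
orientation: [179.1, 0.3, 90.2]
force: [0.2, -0.6, -0.5]
gripper_width: 0.055
from [ 0.5693 -0.1034  0.1457] [179.1    0.34  90.2 ] tool shift [ 0.0004 -0.001   0.0459]
```

View pics/s26.png

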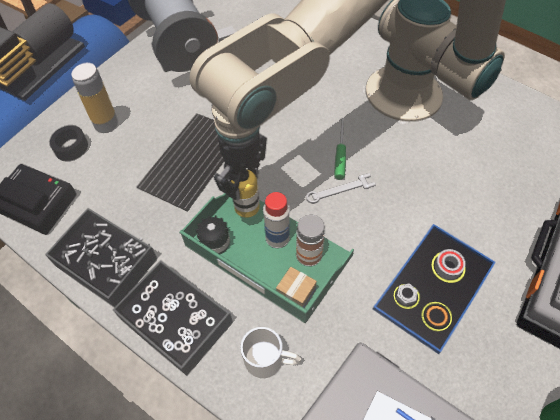

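The oil bottle hangs upright over its spot at (246,195). Lowering.

```bash
python3 -m handwheel '0.05 0 0 0.008 0; 0.05 0.0004 -0.0005 0.02 0; 0.05 0.0004 -0.001 0.032 0; 0.05 0.0004 -0.001 0.04 0; 0.05 0.0004 -0.001 0.044 0; 0.05 0.0004 -0.001 0.0455 0; 0.05 0.0004 -0.001 0.0459 0; 0.05 0.0004 -0.001 0.0459 0; 0.05 0.0004 -0.001 0.0459 0'
python3 -m handwheel '0.05 0 0 0.0005 0; 0.05 0 0 0.0005 0'
```

```text
clock: 77.65
ee_pos: [0.5691, -0.1033, 0.1]
orientation: [179.1, 0.4, 90.2]
force: [0.1, 0.6, -1.5]
gripper_width: 0.0549
clock: 77.9
ee_pos: [0.5691, -0.1033, 0.0996]
orientation: [179.1, 0.3, 90.2]
force: [0.1, 0.3, -1.9]
gripper_width: 0.0551
```

```bash
python3 -m handwheel '0.05 0 0 0.0007 0; 0.05 0 0 0.0007 0'
```

```text
clock: 78.15
ee_pos: [0.5692, -0.1034, 0.0994]
orientation: [179.1, 0.4, 90.2]
force: [-2.2, 0.3, 2.7]
gripper_width: 0.055
```

```bash
python3 -m handwheel '0.05 0 0 0.0003 0; 0.056 0 0 0.0003 0; 0.060 0 0 0.0001 0; 0.066 0 0 0 0; 0.070 0 0 0 0; 0.070 0 0 -0.002 0; 0.070 0 0 -0.008 0; 0.070 0 0 -0.022 0; 0.070 0 0 -0.05 0; 0.070 0 0 -0.085 0; 0.070 0 0 -0.12 0; 0.070 0 0 -0.15 0; 0.070 -0.03 -0.01 -0.16 0; 0.070 -0.08 -0.04 -0.16 0; 0.070 -0.13 -0.08 -0.16 0; 0.070 -0.17 -0.12 -0.16 0; 0.070 -0.19 -0.14 -0.16 0; 0.070 -0.2 -0.15 -0.16 0; 0.070 -0.2 -0.15 -0.16 0; 0.070 -0.2 -0.15 -0.16 0'
python3 - <<'E'
from h import *
for n in ["scene","top"]:
    p=r.capture(n); cv2.imwrite(f"pics/{n}27.png",p["img"][:,:,::-1]);C=cloud(p)
    for k,h in dict(spray_mid=.154,oil_mid=.142,paste_mid=.128,bearing_mid=.03,filter_mid=.075,carton_mid=.054).items():
        m=r.silhouettes(k,p)
        if m:
            P=C[m[0]["pixels"]&(p["range_z"]>0)]; Q=P[abs(P[:,2]-h)<.006]
            if len(Q)>8: print(n,k,m[0]["score"],len(Q),Q.mean(0).round(4))
E
```

```text
clock: 80.65
ee_pos: [0.4181, -0.3022, 0.2583]
orientation: [179.0, 0.4, 90.3]
force: [0.1, -0.4, -0.5]
gripper_width: 0.0703
scene spray_mid 0.78 328 [ 0.575  -0.0211  0.153 ]
scene oil_mid 0.7 26 [ 0.5718 -0.1041  0.1394]
scene paste_mid 0.57 498 [0.5708 0.0598 0.1272]
scene bearing_mid 0.71 55 [ 0.5891 -0.009   0.0304]
scene filter_mid 0.94 192 [ 0.6639 -0.1258  0.0713]
scene carton_mid 0.67 839 [0.6625 0.0885 0.0532]
top spray_mid 0.62 447 [ 0.5694 -0.0206  0.1529]
top oil_mid 0.82 31 [ 0.5661 -0.1041  0.1402]
top paste_mid 0.93 647 [0.565  0.0598 0.1271]
top bearing_mid 0.78 526 [0.4209 0.3267 0.029 ]
top filter_mid 0.79 160 [ 0.6584 -0.1261  0.0712]
top carton_mid 0.86 831 [0.6571 0.0892 0.0533]
```

View pics/scene27.png

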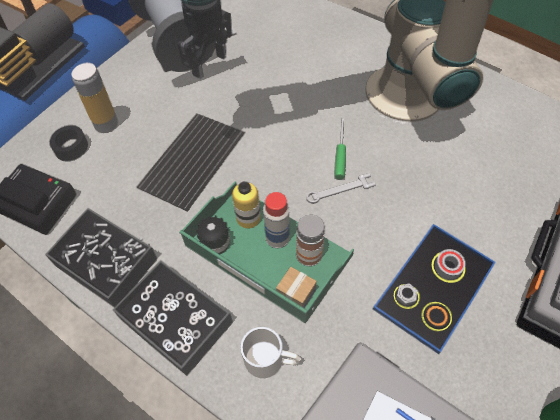

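View pics/top27.png

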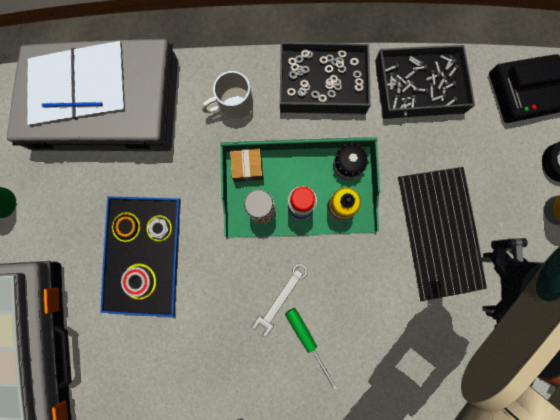

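```bash
python3 -c "
from cell import r
print(r.read_state()['clock'], r.close_job())"
```

```text
the job is handed in; nothing more can be done
81.35 None
```

I cleared the oil bottle, spray can and paste tin onto the mat. The bearing then went flat onto its yellow outline in the kit tray. After that I put paste, spray and oil back in their places. I handed the job in at 81.35 s, with the gripper open and well clear of everything.

- **Containers:** the last scene and top views show all three upright in the stock tray. Paste and oil are within about 1 mm of where they started. The spray can is about 1.6–1.7 mm further back in x, and I left it there.
- **Bearing:** it measured flat and about 1 mm from the centre of its outline. The final top view agrees with that.
- **Filter and carton:** the filter and the carton were left alone, and they measure within about 2 mm of where they stood.

**Disagreements in the checks:**
- In the final scene view, the network reported a bearing near the containers at (0.589, −0.009). I took it as a false detection, because the top view and both pictures show the bearing in the kit tray.
- The two fixed cameras disagree by about 5 mm in x, so I compared each camera only with its own starting readings.
- Over the run the tool drifted to about 1° off vertical. The containers still looked upright in the pictures.

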